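# Hang up the push blocks on the drop-latch pegs

## Robot

A 7-joint arm with a two-finger parallel gripper is mounted at the origin on the work surface. World frame = base frame: x ahead of the robot, y to its left, z up, the work surface at z = 0. Lengths are in m, angles in degrees, forces in N, time in s.
With the tool pointing down it reaches from about 0.4 to 0.85 m from the base axis. Payload 4.5 kg.
Tool frame: the origin (TCP) lies at the very end of the fingers, on their centre line; the grasp point (between the pads) lies robot.grasp_offset behind it (robot.grasp_offset is the distance from the TCP to the grasp point, in m); z points along the fingers, y is the direction in which the jaws open and shut (so a half turn about z gives the same grasp; the last joint's range is limited). The gripper opens to 85 mm and grips with 20 to 120 N. Pads are 22 mm wide; open, the fingers measure 114 mm over their backs; the gripper's body (76 mm by 85 mm) begins 54 mm behind the grasp point. The pads swing forward as they close: fully open they stand 13 mm farther back than shut.
Start: joints at [-74.897, 39.483, -11.15, 89.685, 9.013, 51.709, -12.324], TCP at [0.142, 0.609, 0.231] pointing down, gripper open.
Joint ranges: [-172.22, 172.22], [-26.19, 119.32], [-84.43, 86.54], [7.71, 146.69], [-57.33, 237.33], [2.42, 119.75], [-152.13, 152.13]. Speed limits (degrees/s): [147.25, 147.25, 180, 180, 180, 180, 180].

## Interface

Orientations are given as [roll, pitch, yaw] about the fixed x, y, z axes, in that order (R = Rz(yaw) Ry(pitch) Rx(roll)).
In Python, from rig import robot, get_image gives the robot as it stands.
- The arm moves only by the shell command python3 -m creep 'ROWS' [FORCE]. ROWS is JSON, a list of rows, each an object with "claw": the closure, from -1 (fully open) to 1 (shut); "dp": the shift along the world's x, y, z as a fraction of full scale, a list of three; "angular": the turn, a rotation vector about the world's x, y, z as a fraction of full scale, a list of three. A call has exactly 10 rows; each row shifts and turns the commanded pose from where the row before left it; what a row does not reach is not made up. Full scale, the value 1, is 100 mm for a shift and 120 degrees for a turn. A row lasts 1/10 s, in which the tool goes at most 50 mm and 8.59 degrees, less where a joint would pass 70% of its speed; a pose out of reach is approached as far as the arm can. A call with a number of a shift or a turn outside -1 to 1 is refused whole. A call with a gripper value outside its range is refused whole. The fingers move at their own pace and stop on an object; FORCE is the grip in N (left out, the last holds). Time passes only in rows, so rows that do not move let the fingers close, or fill a call up. It gives the time, the measured TCP pose, the force and the opening at its end, in the units of the state.
- robot.observe(): the state, without advancing time (a new reading comes with each control period).
- get_image(name): name is "scene" or "side" or "wrist"; returns a dict with "color" (420x560x3 uint8, blue, green, red), "depth" (420x560 float32, m along the optical axis (not along the pixel's ray), 0 where there is no reading), "camera_matrix" (3x3 intrinsics, pixels), "R" (3x3) and "t" (3): a world point X has camera coordinates R X + t. Camera axes: x right, y down, z forward; pixel columns grow to the right and rows downward; lengths in m; the calibration is good to about 2 mm. A picture is of the moment at which its call begins.
- robot.finish_job(): hands the job in, once; it reports no verdict.
The state is a dict: "time": time; "joints": joint angles; "joint_vel": joint speeds; "effort": joint torques, N m; "ee_pos": TCP position; "orientation": TCP orientation; "wrist_force": force on the tool from outside, world axes, zero at the start; "moment": the same for the moment, N m; "opening": opening from 0.0 (shut) to 1.0 (fully open).
Only numpy, scipy, OpenCV 4.12 (cv2) and the standard library are available. Lean on these libraries where they do the work, as an engineer would, in place of code of your own. Each camera call takes 0.05 s, during which the arm holds its last target.

## Task

The saw's push blocks were left in the drawer of the bench cabinet. Pull the drawer out all the way to its stop, hang every push block you find there by its steel eye on the rack, each on a peg of its own and pushed in past the gravity flap so that the flap drops shut behind the eye, and then push the drawer fully home. The cork sanding block stays in the drawer; leave the other things on the bench and the cabinet where they are.

Things in the scene. Friction and masses are not known exactly. Their poses are not given: they have to be found in the camera images.
- drawer (a joint): the only drawer of a low fixed plywood cabinet (260 deep x 360 wide x 115 mm high), how far it is out (m): 0 shut, 0.185 at its stop; slides along its -x, toward the robot, about 1.5 N friction, stays where left. Its side walls stand to 51 mm above the bench, its front panel (338 wide, 14 thick) to 102 mm. Inside 167 mm deep, 294 mm wide
- drawer_handle (a point): middle of the drawer's round steel bar handle: 12 mm thick, 110 mm long along the drawer's y, 51 mm in front of the drawer's front panel, 86 mm above the bench (29 mm below the cabinet's top); moves with the drawer; axes as the drawer's (x points into the cabinet)
- drawer_floor (a point): centre of the drawer's inner floor, 22 mm above the bench; moves with the drawer; axes as the drawer's
- rack: wooden rack fixed on the bench: base board 150 x 450 x 20 mm, three uprights (44 wide, 262 high, rails behind) 180 mm apart along its y. Origin: under the front face of the middle upright; its front faces its own -x. From each upright a peg sticks out along the rack's -x; 42 to 52 mm above the peg's axis runs a 12 mm wide steel arm, 92 mm long, that carries the gravity flap
- peg0 (a point): point on the axis of the left (+y) peg, 50 mm in front of the upright, where a hung eye should end up; axes as the rack's (x along the peg toward the upright). Round level steel peg, 10 mm thick, 105 mm long, its tip 55 mm before this point, 205 mm above the bench
- flap0 (a joint): angle (rad) of peg0's flap: 0 hanging shut, to 1.2 lifted. Metal plate 18 wide, 33 long, hinged 38 mm above the peg's axis, 82 mm before the upright, slanting in to 6 mm above the axis, 74 mm before the upright. Swings only inward and up: an eye pushed along the peg lifts it, and it falls shut behind the eye by its own weight (30 g)
- peg1 (a point): point on the axis of the middle peg, 50 mm in front of the upright, where a hung eye should end up; axes as the rack's (x along the peg toward the upright). Round level steel peg, 10 mm thick, 105 mm long, its tip 55 mm before this point, 205 mm above the bench
- flap1 (a joint): angle (rad) of peg1's flap: 0 hanging shut, to 1.2 lifted. Metal plate 18 wide, 33 long, hinged 38 mm above the peg's axis, 82 mm before the upright, slanting in to 6 mm above the axis, 74 mm before the upright. Swings only inward and up: an eye pushed along the peg lifts it, and it falls shut behind the eye by its own weight (30 g)
- peg2 (a point): point on the axis of the right (-y) peg, 50 mm in front of the upright, where a hung eye should end up; axes as the rack's (x along the peg toward the upright). Round level steel peg, 10 mm thick, 105 mm long, its tip 55 mm before this point, 205 mm above the bench
- flap2 (a joint): angle (rad) of peg2's flap: 0 hanging shut, to 1.2 lifted. Metal plate 18 wide, 33 long, hinged 38 mm above the peg's axis, 82 mm before the upright, slanting in to 6 mm above the axis, 74 mm before the upright. Swings only inward and up: an eye pushed along the peg lifts it, and it falls shut behind the eye by its own weight (30 g)
- block0: wooden push block, up to three identical. Origin: underside centre of its sole, z up. Sole 110 (x) x 44 (y) x 14 mm; upright wooden handle plate 16 mm thick (y), x=0 to 52, z=14 to 74, best grasped across y at x=28, z=62; steel eye at the -x end. 0.18 kg, centre of mass near x=8, z=28. Starts on its sole in the drawer, its x along the drawer's x or against it (within 0.08 rad)
- eye0 (a point): centre of block0's eye, at x=-42, z=56 of the block: a flat steel octagonal ring 8 mm thick, hole axis along the block's y, clear opening 26 mm, outside 42 mm; axes as the block's. Let go, the block swings down about 60 degrees about the peg. Hung, the eye's upper rim rests on the peg, so this point is 8 mm below the peg's axis
- block1: wooden push block, up to three identical. Origin: underside centre of its sole, z up. Sole 110 (x) x 44 (y) x 14 mm; upright wooden handle plate 16 mm thick (y), x=0 to 52, z=14 to 74, best grasped across y at x=28, z=62; steel eye at the -x end. 0.18 kg, centre of mass near x=8, z=28. Starts on its sole in the drawer, its x along the drawer's x or against it (within 0.08 rad)
- eye1 (a point): centre of block1's eye, at x=-42, z=56 of the block: a flat steel octagonal ring 8 mm thick, hole axis along the block's y, clear opening 26 mm, outside 42 mm; axes as the block's. Let go, the block swings down about 60 degrees about the peg. Hung, the eye's upper rim rests on the peg, so this point is 8 mm below the peg's axis
- block2: wooden push block, up to three identical. Origin: underside centre of its sole, z up. Sole 110 (x) x 44 (y) x 14 mm; upright wooden handle plate 16 mm thick (y), x=0 to 52, z=14 to 74, best grasped across y at x=28, z=62; steel eye at the -x end. 0.18 kg, centre of mass near x=8, z=28. Starts on its sole in the drawer, its x along the drawer's x or against it (within 0.08 rad)
- eye2 (a point): centre of block2's eye, at x=-42, z=56 of the block: a flat steel octagonal ring 8 mm thick, hole axis along the block's y, clear opening 26 mm, outside 42 mm; axes as the block's. Let go, the block swings down about 60 degrees about the peg. Hung, the eye's upper rim rests on the peg, so this point is 8 mm below the peg's axis
- sander: plain cork sanding block without an eye, 110 x 50 x 32 mm, origin under its centre; lies in the drawer and stays there
- gauge: dark wood marking gauge, 210 mm, 52 mm high; origin under its middle; a bystander
- square: try square with 190 mm steel blade, lying flat; origin under its middle; a bystander
- glue: white glue bottle, 64 mm wide, 170 mm high; origin under its middle; a bystander
- mallet: wooden mallet lying on the cabinet's top; origin under its middle; a bystander
- jar: white jar, 72 mm wide, 85 mm high; origin under its middle; a bystander

How it is judged (in metres and radians):
On the way:
1. the drawer is pulled out to its stop (over 179 mm) (value of joint drawer above 0.179 m), for 0.2 s.
At the end, for the whole second after the job is handed in: Each push block hangs still on its own peg, eye behind the flap (24 mm before to 45 mm past the peg point, 14 mm sideways, 14 mm below to 12 above the axis), flap shut (under 0.15 rad), eyes over 100 mm apart; drawer shut within 10 mm; cork block inside (((x of eye0 in the frame of peg0 between -0.024 and 0.045 m and y of eye0 in the frame of peg0 between -0.014 and 0.014 m and z of eye0 in the frame of peg0 between -0.014 and 0.012 m and value of joint flap0 below 0.15 rad) or (x of eye0 in the frame of peg1 between -0.024 and 0.045 m and y of eye0 in the frame of peg1 between -0.014 and 0.014 m and z of eye0 in the frame of peg1 between -0.014 and 0.012 m and value of joint flap1 below 0.15 rad) or (x of eye0 in the frame of peg2 between -0.024 and 0.045 m and y of eye0 in the frame of peg2 between -0.014 and 0.014 m and z of eye0 in the frame of peg2 between -0.014 and 0.012 m and value of joint flap2 below 0.15 rad)) and ((x of eye1 in the frame of peg0 between -0.024 and 0.045 m and y of eye1 in the frame of peg0 between -0.014 and 0.014 m and z of eye1 in the frame of peg0 between -0.014 and 0.012 m and value of joint flap0 below 0.15 rad) or (x of eye1 in the frame of peg1 between -0.024 and 0.045 m and y of eye1 in the frame of peg1 between -0.014 and 0.014 m and z of eye1 in the frame of peg1 between -0.014 and 0.012 m and value of joint flap1 below 0.15 rad) or (x of eye1 in the frame of peg2 between -0.024 and 0.045 m and y of eye1 in the frame of peg2 between -0.014 and 0.014 m and z of eye1 in the frame of peg2 between -0.014 and 0.012 m and value of joint flap2 below 0.15 rad)) and ((x of eye2 in the frame of peg0 between -0.024 and 0.045 m and y of eye2 in the frame of peg0 between -0.014 and 0.014 m and z of eye2 in the frame of peg0 between -0.014 and 0.012 m and value of joint flap0 below 0.15 rad) or (x of eye2 in the frame of peg1 between -0.024 and 0.045 m and y of eye2 in the frame of peg1 between -0.014 and 0.014 m and z of eye2 in the frame of peg1 between -0.014 and 0.012 m and value of joint flap1 below 0.15 rad) or (x of eye2 in the frame of peg2 between -0.024 and 0.045 m and y of eye2 in the frame of peg2 between -0.014 and 0.014 m and z of eye2 in the frame of peg2 between -0.014 and 0.012 m and value of joint flap2 below 0.15 rad)) and linear speed of each of block0, block1, block2 below 0.08 m/s and distance between eye0 and eye1 above 0.1 m and distance between each of eye0, eye1 and eye2 above 0.1 m and value of joint drawer below 0.01 m and x of sander in the frame of drawer_floor between -0.09 and 0.09 m and y of sander in the frame of drawer_floor between -0.15 and 0.15 m and z of sander in the frame of drawer_floor between -0.01 and 0.07 m); the robot touches nothing.
It fails at once if a bystander on the bench or the cabinet was moved by more than 30 mm (distance of any of gauge, square, glue, mallet, jar from where it was at the start of the episode above 0.03 m).
Of block0, block1, block2 only 2 to 3 are there at a start; the rules pass over those that are not, and their reading is None.
At some moment in a run one of block0, block1, block2 may be knocked a few centimetres aside while the robot is not near it.
It also fails if it takes over 210 s, if anything falls off the work surface, if the arm or the gripper's body presses on something with over 40 N, if the wrist force passes 120 N, or if a joint passes its speed limit or range.

## Working session

There is one attempt and no reset: what is moved stays moved. The work goes in short steps, Python scripts to look and compute and a shell command to move; the robot and the scene stay as the last step left them, time stands still between calls to the robot, and variables do not carry over. Pictures are saved under pics/ and viewed, and the job is handed in when it is done.

```bash
ls; mkdir -p pics; cat > h.py <<'E'
import numpy as np, cv2
from rig import robot, get_image
def snap(n,f):
    im=get_image(n); cv2.imwrite('pics/'+f,im['color']); np.savez('pics/'+f+'.npz',**im); return im
def ld(f): return dict(np.load('pics/'+f+'.npz'))
def pt(im,u,v,d=None):
    K=im['camera_matrix']; 
    if d is None: d=im['depth'][int(v),int(u)]
    c=np.array([(u-K[0,2])/K[0,0]*d,(v-K[1,2])/K[1,1]*d,d]); return im['R'].T@(c-im['t'])
def plane(im,u,v,z):
    K=im['camera_matrix']; r=im['R'].T@np.array([(u-K[0,2])/K[0,0],(v-K[1,2])/K[1,1],1]); o=-im['R'].T@im['t']
    return o+r*(z-o[2])/r[2]
def pts(im):
    K=im['camera_matrix'];d=im['depth'];v,u=np.mgrid[:d.shape[0],:d.shape[1]]
    c=np.stack([(u-K[0,2])/K[0,0]*d,(v-K[1,2])/K[1,1]*d,d],-1); P=(c-im['t'])@im['R']; P[d==0]=np.nan; return P
def proj(im,X):
    c=im['R']@np.array(X)+im['t']; p=im['camera_matrix']@c; return p[:2]/p[2]
E
python3 - <<'E'
from h import *
for n in ['scene','side','wrist']:
    im=snap(n,n+'0.png'); print(n,-im['R'].T@im['t'])
s=robot.observe(); print({k:np.round(v,3) for k,v in s.items()}, robot.grasp_offset)
E
```

```text
pics
scene [1.25690858 0.05791601 1.01257755]
side [ 0.2021848  -0.92806413  1.05773497]
wrist [0.06014132 0.62758872 0.37369183]
{'time': np.float64(0.15), 'joints': array([-74.896,  39.522, -11.145,  89.731,   9.012,  51.707, -12.326]), 'joint_vel': array([ 0.002, -0.053, -0.052, -0.273,  0.017,  0.024, -0.065]), 'effort': array([-1.0000e-03, -5.3994e+01, -1.2680e+00, -1.5872e+01,  9.0000e-03,
        7.0000e-03, -0.0000e+00]), 'ee_pos': array([0.142, 0.608, 0.231]), 'orientation': array([-1.79921e+02,  5.00000e-03,  1.66835e+02]), 'wrist_force': array([-0.212, -0.017, -1.119]), 'moment': array([0.061, 0.002, 0.015]), 'opening': np.float64(1.003)} 0.0187
```

View pics/scene0.png

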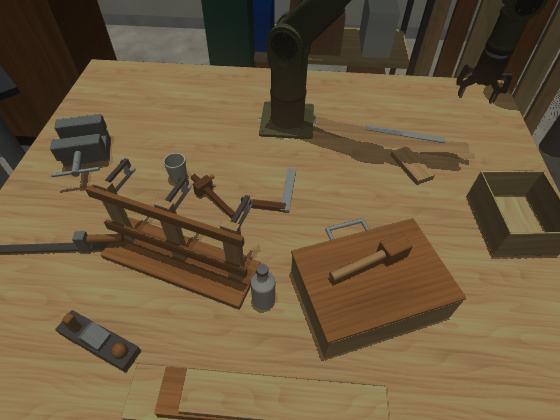

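View pics/side0.png

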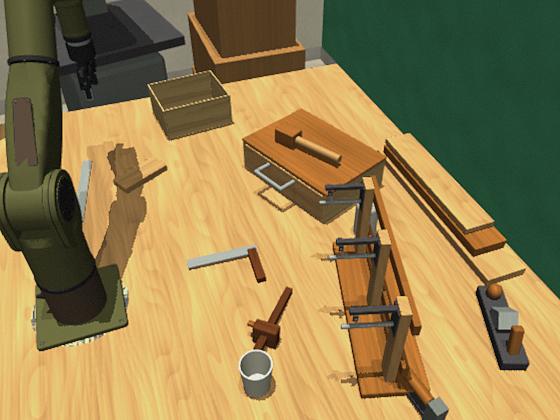

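View pics/wrist0.png

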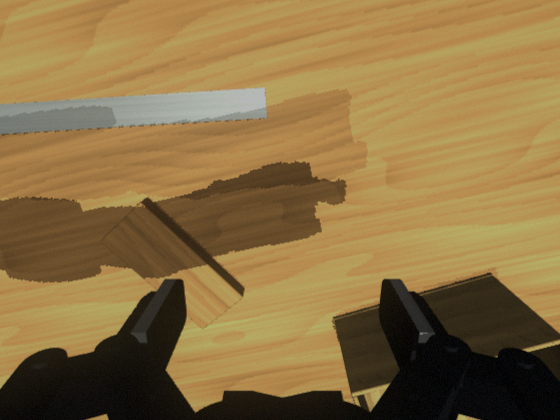

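The scene view shows the cabinet at about (375,285), its handle on the robot side at (347,228), and the rack at about (175,240) with pegs facing the robot. The gauge is at (215,195), the square at (275,195), the glue at (262,288), the jar at (176,167) and the mallet on the cabinet top. I'll zoom in on the handle and pegs next.

```bash
python3 - <<'E'
from h import *
def crop(f,x0,y0,x1,y1,k,o):
    c=cv2.imread('pics/'+f)[y0:y1,x0:x1]; cv2.imwrite('pics/'+o,cv2.resize(c,None,fx=k,fy=k,interpolation=cv2.INTER_CUBIC))
crop('scene0.png',60,140,300,310,3.3,'c1.png')
crop('side0.png',230,100,430,360,2.3,'c2.png')
crop('scene0.png',280,200,470,350,4,'c3.png')
# cabinet top points & rack clouds
for f in ['scene0.png','side0.png']:
    im=ld(f);P=pts(im)
    m=(abs(P[...,2]-.115)<.004)
    n,l,st,c=cv2.connectedComponentsWithStats(m.astype(np.uint8))
    i=1+np.argmax(st[1:,4]); q=P[l==i][:,:2].astype(np.float32)
    r=cv2.minAreaRect(q); print(f,'cab',st[i],r,cv2.boxPoints(r).round(4).tolist())
    m=(P[...,2]>.18)&(P[...,2]<.3)&(P[...,0]>.3)&(P[...,0]<.9)
    n,l,st,c=cv2.connectedComponentsWithStats(m.astype(np.uint8))
    for i in range(1,n):
        if st[i,4]>15: q=P[l==i]; print(st[i],q.min(0).round(3),q.max(0).round(3))
    m=(P[...,2]>.07)&(P[...,2]<.1)&(P[...,0]>.3)&(P[...,0]<.56)&(P[...,1]>-.1)&(P[...,1]<.6)
    n,l,st,c=cv2.connectedComponentsWithStats(m.astype(np.uint8))
    for i in range(1,n):
        if st[i,4]>15: q=P[l==i]; print('h',st[i],q.min(0).round(3),q.max(0).round(3),q.mean(0).round(3))
E
```

```text
scene0.png cab [  291   218   175   125 11568] ((0.7333358526229858, 0.2732087969779968), (0.2616617679595947, 0.37165719270706177), 22.314472198486328) [[0.541700005531311, 0.3953999876976013], [0.6829000115394592, 0.051600001752376556], [0.9248999953269958, 0.1509999930858612], [0.7838000059127808, 0.49480000138282776]]
[  85  158  167   92 3556] [ 0.508 -0.485  0.18 ] [ 0.755 -0.054  0.266]
h [347 218  19   8  72] [0.538 0.211 0.084] [0.56  0.263 0.096] [0.552 0.242 0.09 ]
side0.png cab [ 242  108  145   87 4821] ((0.730949342250824, 0.27195969223976135), (0.26522424817085266, 0.3745504915714264), 22.387235641479492) [[0.5370000004768372, 0.3946000039577484], [0.6797000169754028, 0.04830000177025795], [0.9248999953269958, 0.1492999941110611], [0.7821999788284302, 0.49559998512268066]]
[ 319  175  103  166 4776] [ 0.505 -0.486  0.18 ] [ 0.753 -0.057  0.266]
h [243 143  11  13  68] [0.542 0.339 0.072] [0.56  0.392 0.1  ] [0.552 0.366 0.087]
h [254 167  15  15  79] [0.536 0.19  0.081] [0.56  0.263 0.096] [0.55  0.233 0.09 ]
```

View pics/c1.png

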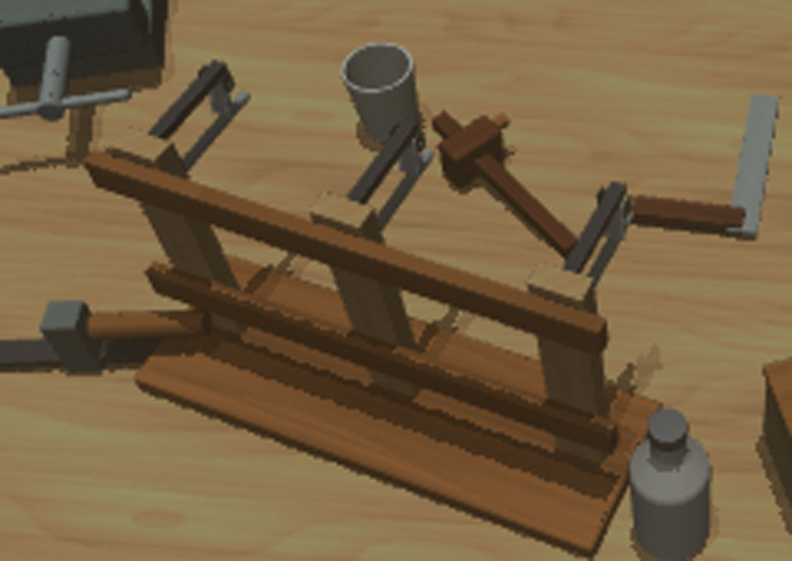

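View pics/c2.png

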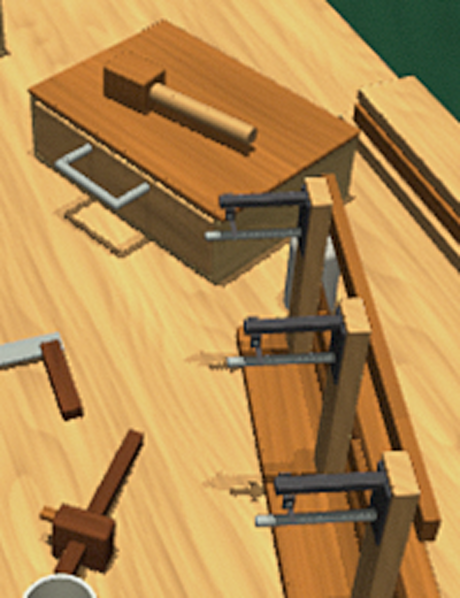

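View pics/c3.png

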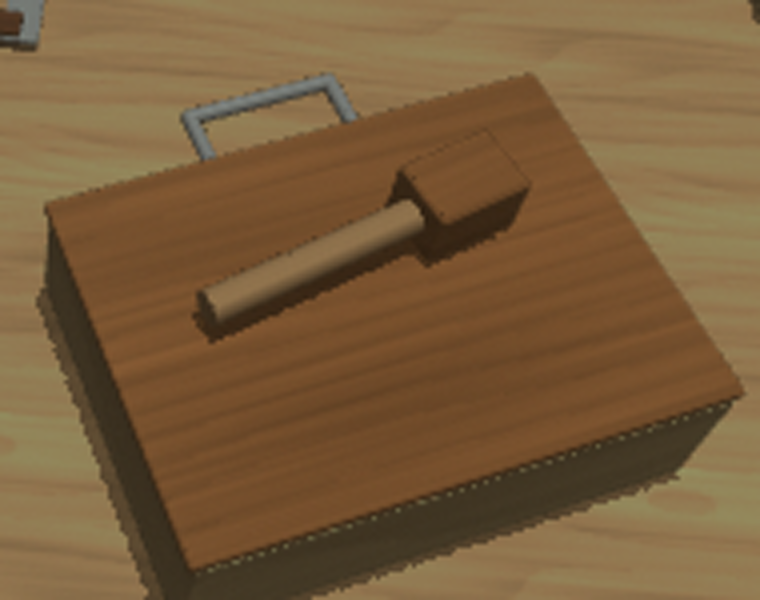

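```bash
cat >> h.py <<'E'
def tri(obs):
    A=[];B=[]
    for im,u,v in obs:
        Pm=im['camera_matrix']@np.c_[im['R'],im['t']]
        for a,r in ((u,0),(v,1)):
            q=a*Pm[2]-Pm[r]; n=np.linalg.norm(q[:3]);A.append(q[:3]/n);B.append(-q[3]/n)
    x,r,_,_=np.linalg.lstsq(np.array(A),np.array(B),rcond=None); return x,np.sqrt(r)
E
python3 - <<'E'
from h import *
a=ld('scene0.png');b=ld('side0.png')
for n,p,q in [('peg0',(250.9,204.2),(320.5,202.6)),('peg1',(190.3,187),(330,257)),('peg2',(134.2,169.4),(342.2,326.5)),
  ('hR',(326.8,229.5),(230+120/2.3,100+200/2.3)),('hL',(362,219.7),(230+61/2.3,100+162/2.3))]:
    print(n,*tri([(a,*p),(b,*q)]))
for im in (a,b):
    P=pts(im)
    m=(abs(P[...,2]-.262)<.004)&(P[...,0]>.4)&(P[...,0]<.9)&(P[...,1]<.1)
    n,l,st,c=cv2.connectedComponentsWithStats(m.astype(np.uint8))
    for i in range(1,n):
        if st[i,4]>15: q=P[l==i];r=cv2.minAreaRect(q[:,:2].astype(np.float32)); print('up',st[i],q.mean(0).round(3),r)
    m=(abs(P[...,2]-.252)<.006)&(P[...,0]>.4)&(P[...,0]<.9)&(P[...,1]<.1)
    n,l,st,c=cv2.connectedComponentsWithStats(m.astype(np.uint8))
    for i in range(1,n):
        if st[i,4]>15: q=P[l==i];r=cv2.minAreaRect(q[:,:2].astype(np.float32)); print('arm',st[i],q.mean(0).round(3),r)
E
```

```text
peg0 [ 0.6094021  -0.06072707  0.20364059] [0.00313089]
peg1 [ 0.56046782 -0.23272052  0.20164314] [0.00045898]
peg2 [ 0.50907099 -0.40653097  0.20155661] [0.00097962]
hR [0.58867291 0.15243252 0.08924979] [0.00038034]
hL [0.54368555 0.2545521  0.08699831] [0.00113763]
up [ 93 179  19  10 119] [ 0.619 -0.438  0.261] ((0.6159654259681702, -0.4380110204219818), (0.043704528361558914, 0.02814640663564205), 71.76168823242188)
up [154 198  19  11 132] [ 0.67  -0.266  0.261] ((0.6694666147232056, -0.266137957572937), (0.04491393268108368, 0.022776903584599495), 74.37229919433594)
up [220 219  20  13 154] [ 0.721 -0.093  0.261] ((0.7186397910118103, -0.09387463331222534), (0.04523959383368492, 0.023991920053958893), 72.31782531738281)
arm [104 158  26  24 178] [ 0.56  -0.42   0.254] ((0.5631629228591919, -0.42005935311317444), (0.025115346536040306, 0.08726643770933151), 78.0599365234375)
arm [165 176  24  26 167] [ 0.612 -0.248  0.254] ((0.6138485670089722, -0.24678489565849304), (0.024177543818950653, 0.08809859305620193), 77.54600524902344)
arm [  85  183  159   59 1067] [ 0.688 -0.261  
[... 203 characters left out ...]
7534), (0.024906225502490997, 0.08811375498771667), 78.90190124511719)
up [363 177  12  13 112] [ 0.717 -0.097  0.262] ((0.7172623872756958, -0.09510164707899094), (0.046582773327827454, 0.02250487357378006), 72.3995361328125)
up [378 229  14  17 160] [ 0.667 -0.269  0.262] ((0.6675567626953125, -0.26756417751312256), (0.046965546905994415, 0.023025667294859886), 74.32167053222656)
up [396 296  17  20 231] [ 0.616 -0.441  0.261] ((0.6164460778236389, -0.44074547290802), (0.04588298499584198, 0.023194855079054832), 70.60592651367188)
arm [ 325  175   97  153 2071] [ 0.642 -0.293  0.252] ((0.6308498978614807, -0.25445207953453064), (0.44411951303482056, 0.12950599193572998), 73.75686645507812)
```

```bash
python3 - <<'E'
from h import *
a=ld('scene0.png');b=ld('side0.png')
for n,im,u,v in [('glue cap',a,263,270),('glue body',a,263,292),('jar rim',a,176,160),('gauge head',a,204,185),('gauge2',a,232,214),('sq',a,285,205),('sq tip',a,292,172),('mallet head',a,396,245),('hdl',a,338,273)]:
    print(n,pt(im,u,v).round(3))
E
python3 -m creep '[{"claw":0,"dp":[0.2,-0.2,0],"angular":[0,0,-0.022]},{"claw":0,"dp":[0.2,-0.2,0],"angular":[0,0,-0.022]},{"claw":0,"dp":[0.2,-0.2,0],"angular":[0,0,-0.022]},{"claw":0,"dp":[0.2,-0.2,0],"angular":[0,0,-0.022]},{"claw":0,"dp":[0.2,-0.2,0],"angular":[0,0,-0.022]},{"claw":0,"dp":[0.2,-0.2,0],"angular":[0,0,-0.022]},{"claw":0,"dp":[0.2,-0.2,0],"angular":[0,0,-0.022]},{"claw":0,"dp":[0.2,-0.2,0],"angular":[0,0,-0.022]},{"claw":0,"dp":[0.2,-0.2,0],"angular":[0,0,-0.022]},{"claw":0,"dp":[0.2,-0.2,0],"angular":[0,0,-0.022]}]' 30
```

```text
glue cap [ 0.781 -0.01   0.169]
glue body [ 0.806 -0.008  0.102]
jar rim [ 0.314 -0.362  0.052]
gauge head [ 0.413 -0.246  0.045]
gauge2 [ 0.503 -0.141  0.017]
sq [0.447 0.024 0.012]
sq tip [0.294 0.038 0.009]
mallet head [0.677 0.321 0.165]
hdl [0.762 0.174 0.15 ]
time: 1.15
ee_pos: [0.3429, 0.4076, 0.2311]
orientation: [-180.0, 0.0, 140.3]
wrist_force: [1.2, 0.1, -0.1]
opening: 0.503
```

```bash

python3 -m creep '[{"claw":0,"dp":[0.223,-0.204,0],"angular":[0,0,-0.0233]},{"claw":0,"dp":[0.223,-0.204,0],"angular":[0,0,-0.0233]},{"claw":0,"dp":[0.223,-0.204,0],"angular":[0,0,-0.0233]},{"claw":0,"dp":[0.223,-0.204,0],"angular":[0,0,-0.0233]},{"claw":0,"dp":[0.223,-0.204,0],"angular":[0,0,-0.0233]},{"claw":0,"dp":[0.223,-0.204,0],"angular":[0,0,-0.0233]},{"claw":0,"dp":[0.223,-0.204,0],"angular":[0,0,-0.0233]},{"claw":0,"dp":[0.223,-0.204,0],"angular":[0,0,-0.0233]},{"claw":0,"dp":[0.223,-0.204,0],"angular":[0,0,-0.0233]},{"claw":0,"dp":[0.223,-0.204,0],"angular":[0,0,-0.0233]}]' 30
python3 - <<'E'
from h import *
snap('wrist','w1.png'); s=robot.observe(); print(s['joints'].round(1),s['ee_pos'].round(4))
E
```

```text
time: 2.15
ee_pos: [0.5659, 0.2036, 0.2311]
orientation: [-180.0, -0.0, 112.4]
wrist_force: [0.5, 0.5, -0.6]
opening: 0.499
[-24.5  37.6   1.4  94.1  -0.7  48.2  -1. ] [0.5707 0.1977 0.2312]
```

View pics/w1.png

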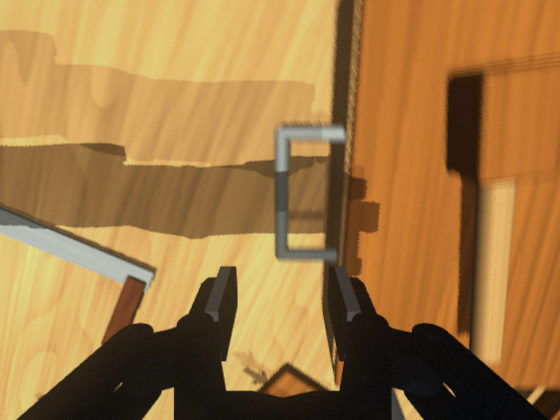

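The wrist view shows the bar running straight down column 283, between rows 130 and 257. It lines up with the gap between the fingers.

```bash

python3 - <<'E'
from h import *
w=ld('w1.png');b=ld('side0.png');a=ld('scene0.png')
p,q=plane(w,283,130,.086),plane(w,283,257,.086); print(p,q,(p+q)/2, np.degrees(np.arctan2(p[0]-q[0],p[1]-q[1])))
print(tri([(w,283,257),(b,230+120/2.3,100+200/2.3),(a,326.8,229.5)]),tri([(w,283,130),(b,230+61/2.3,100+162/2.3),(a,362,219.7)]))
print(robot.observe()['ee_pos'])
E
```

```text
[0.54582124 0.25491199 0.086     ] [0.59011758 0.14761142 0.086     ] [0.56796941 0.2012617  0.086     ] -22.432053019086425
(array([0.58893968, 0.15118282, 0.09064892]), array([0.0020148])) (array([0.54452121, 0.25471965, 0.08720275]), array([0.00201214]))
[0.57067299 0.19774734 0.2312385 ]
```

```bash

python3 -m creep '[{"claw":0,"dp":[0,0,0],"angular":[0,0,0]},{"claw":0,"dp":[0,0,-0.2],"angular":[0,0,0]},{"claw":0,"dp":[0,0,-0.2],"angular":[0,0,0]},{"claw":0,"dp":[0,0,-0.2],"angular":[0,0,0]},{"claw":0,"dp":[0,0,-0.2],"angular":[0,0,0]},{"claw":0,"dp":[0,0,-0.2],"angular":[0,0,0]},{"claw":0,"dp":[0,0,-0.2],"angular":[0,0,0]},{"claw":0,"dp":[0,0,-0.2],"angular":[0,0,0]},{"claw":0,"dp":[0,0,-0.2],"angular":[0,0,0]},{"claw":0,"dp":[0,0,0],"angular":[0,0,0]}]' 40
python3 -m creep '[{"claw":1,"dp":[0,0,0],"angular":[0,0,0]},{"claw":1,"dp":[0,0,0],"angular":[0,0,0]},{"claw":1,"dp":[0,0,0],"angular":[0,0,0]},{"claw":1,"dp":[0,0,0],"angular":[0,0,0]},{"claw":1,"dp":[0,0,0],"angular":[0,0,0]},{"claw":1,"dp":[0,0,0],"angular":[0,0,0]},{"claw":1,"dp":[0,0,0],"angular":[0,0,0]},{"claw":1,"dp":[0,0,0],"angular":[0,0,0]},{"claw":1,"dp":[0,0,0],"angular":[0,0,0]},{"claw":1,"dp":[0,0,0],"angular":[0,0,0]}]' 40
```

```text
time: 3.2
ee_pos: [0.5623, 0.2054, 0.0689]
orientation: [-179.7, -0.1, 112.6]
wrist_force: [-0.5, 0.7, 0.5]
opening: 0.501
time: 4.2
ee_pos: [0.5643, 0.2048, 0.0724]
orientation: [-179.9, -0.0, 112.5]
wrist_force: [-5.3, -0.2, 6.7]
opening: 0.125
```

```bash

python3 -m creep '[{"claw":1,"dp":[-0.08,-0.033,0],"angular":[0,0,0]},{"claw":1,"dp":[-0.16,-0.066,0],"angular":[0,0,0]},{"claw":1,"dp":[-0.18,-0.074,0],"angular":[0,0,0]},{"claw":1,"dp":[-0.18,-0.074,0],"angular":[0,0,0]},{"claw":1,"dp":[-0.18,-0.074,0],"angular":[0,0,0]},{"claw":1,"dp":[-0.18,-0.074,0],"angular":[0,0,0]},{"claw":1,"dp":[-0.18,-0.074,0],"angular":[0,0,0]},{"claw":1,"dp":[-0.18,-0.074,0],"angular":[0,0,0]},{"claw":1,"dp":[-0.18,-0.074,0],"angular":[0,0,0]},{"claw":1,"dp":[-0.08,-0.033,0],"angular":[0,0,0]}]' 60
python3 -m creep '[{"claw":1,"dp":[-0.05,-0.02,0],"angular":[0,0,0]},{"claw":1,"dp":[-0.05,-0.02,0],"angular":[0,0,0]},{"claw":1,"dp":[-0.03,-0.012,0],"angular":[0,0,0]},{"claw":1,"dp":[-0.02,-0.008,0],"angular":[0,0,0]},{"claw":1,"dp":[0,0,0],"angular":[0,0,0]},{"claw":1,"dp":[0,0,0],"angular":[0,0,0]},{"claw":1,"dp":[0,0,0],"angular":[0,0,0]},{"claw":1,"dp":[0,0,0],"angular":[0,0,0]},{"claw":1,"dp":[0,0,0],"angular":[0,0,0]},{"claw":1,"dp":[0,0,0],"angular":[0,0,0]}]' 60
python3 - <<'E'
from h import *
snap('wrist','w2.png'); snap('scene','s2.png'); snap('side','d2.png'); s=robot.observe(); print(s['joints'].round(1),s['ee_pos'].round(4),s['wrist_force'])
E
```

```text
time: 5.2
ee_pos: [0.4064, 0.14, 0.0724]
orientation: [179.9, -0.1, 112.5]
wrist_force: [0.2, 2.8, 6.4]
opening: 0.118
time: 6.2
ee_pos: [0.3935, 0.1348, 0.0723]
orientation: [179.8, -0.0, 112.5]
wrist_force: [-1.2, 1.5, 9.6]
opening: 0.112
[-25.2  44.3  -0.  132.6  -0.3   2.8  -2.4] [0.3936 0.1348 0.0723] [-0.60794745  3.18291625  9.34918037]
```

View pics/s2.png

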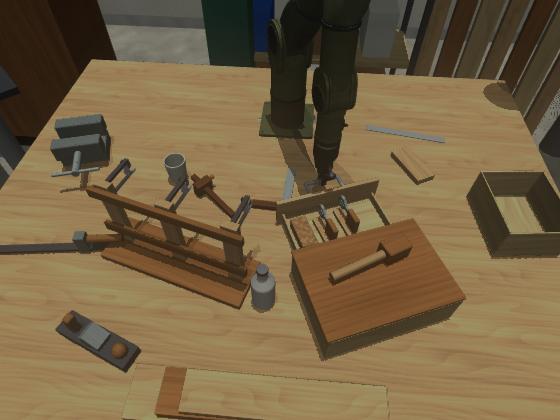

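View pics/w2.png

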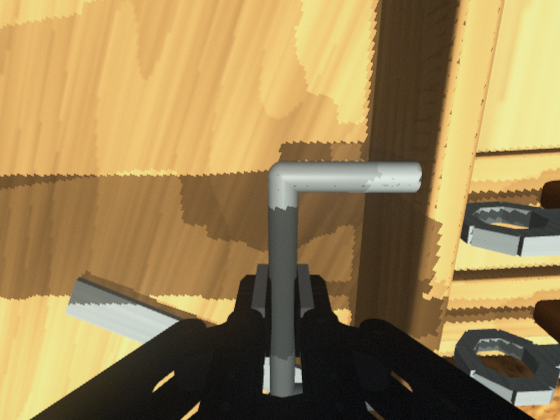

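```bash

python3 - <<'E'
from h import *
w=ld('w2.png')
ux=np.array([np.cos(np.radians(22.35)),np.sin(np.radians(22.35))])
# handle left corner: bar end col 284 row 176
p=plane(w,284,176,.086); w1=ld('w1.png'); q=plane(w1,283,130,.086); print(p,q,(q-p)[:2]@ux)
for f in ['s2.png','d2.png']:
    im=ld(f);P=pts(im)
    X=P[...,:2]@ux; Y=P[...,:2]@np.array([-ux[1],ux[0]])
    m=(abs(P[...,2]-.102)<.003)&(X<.62)&(X>.4)&(abs(Y-.0)<.2)
    n,l,st,c=cv2.connectedComponentsWithStats(m.astype(np.uint8))
    for i in range(1,n):
        if st[i,4]>25: print('panel top',f,st[i],np.percentile(X[l==i],[2,50,98]).round(4),np.percentile(Y[l==i],[2,50,98]).round(4))
    m=(abs(P[...,2]-.115)<.003)&(X>.5)&(X<.9); print('cab front',f,np.percentile(X[m],[.5,1,2,5]),np.percentile(Y[m],[.5,99.5]))
E
```

```text
[0.37364548 0.18483513 0.086     ] [0.54582124 0.25491199 0.086     ] 0.18588927805593644
panel top s2.png [276 177 103  28 355] [0.4675 0.4752 0.4823] [-0.1884 -0.0311  0.1339]
cab front s2.png [0.57583656 0.60096056 0.65356514 0.66208774] [-0.32913599  0.61421331]
panel top d2.png [231 191  45  37 215] [0.4639 0.4708 0.4778] [-0.1941 -0.1104 -0.0164]
cab front d2.png [0.55959942 0.58283274 0.62028259 0.65321036] [-0.37552488  1.47638184]
```

```bash

python3 -m creep '[{"claw":0,"dp":[0,0,0],"angular":[0,0,0]},{"claw":0,"dp":[0,0,0],"angular":[0,0,0]},{"claw":0,"dp":[0,0,0],"angular":[0,0,0]},{"claw":0,"dp":[0,0,0.1],"angular":[0,0,0]},{"claw":0,"dp":[0,0,0.2],"angular":[0,0,0]},{"claw":0,"dp":[0,0,0.3],"angular":[0,0,0]},{"claw":0,"dp":[0,0,0.3],"angular":[0,0,0]},{"claw":0,"dp":[0,0,0.3],"angular":[0,0,0]},{"claw":0,"dp":[0,0,0.3],"angular":[0,0,0]},{"claw":0,"dp":[0,0,0.3],"angular":[0,0,0]}]' 60
python3 -m creep '[{"claw":-1,"dp":[0.1,0,0.1],"angular":[0,0,-0.06]},{"claw":-1,"dp":[0.1,0,0],"angular":[0,0,-0.06]},{"claw":-1,"dp":[0.1,0,0],"angular":[0,0,-0.06]},{"claw":-1,"dp":[0.1,0,0],"angular":[0,0,-0.06]},{"claw":-1,"dp":[0.1,0,0],"angular":[0,0,-0.06]},{"claw":-1,"dp":[0,0,0],"angular":[0,0,-0.06]},{"claw":-1,"dp":[0,0,0],"angular":[0,0,-0.06]},{"claw":-1,"dp":[0,0,0],"angular":[0,0,-0.06]},{"claw":-1,"dp":[0,0,0],"angular":[0,0,-0.06]},{"claw":-1,"dp":[0,0,0],"angular":[0,0,-0.06]}]' 60
python3 - <<'E'
from h import *
snap('wrist','w3.png'); s=robot.observe(); print(s['joints'].round(1),s['ee_pos'].round(4),s['orientation'])
E
```

```text
time: 7.35
ee_pos: [0.3918, 0.1332, 0.2532]
orientation: [180.0, 0.0, 112.5]
wrist_force: [0.7, 0.2, 0.4]
opening: 0.502
time: 8.35
ee_pos: [0.4417, 0.1334, 0.2618]
orientation: [-180.0, 0.0, 40.2]
wrist_force: [0.3, 0.1, -0.7]
opening: 1.001
[-37.8  26.4  23.  115.6 -15.5  40.9 -55.2] [0.4417 0.1335 0.2617] [-1.79966702e+02  1.00038341e-02  3.99204925e+01]
```

View pics/w3.png

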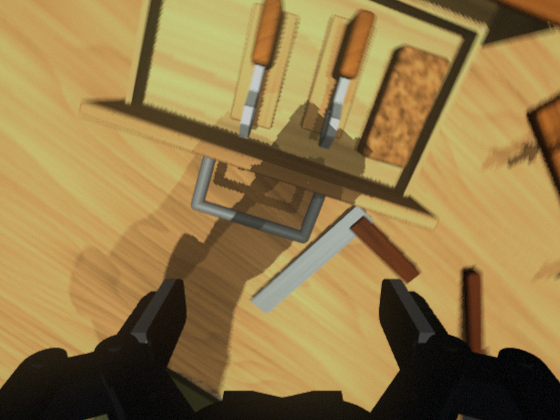

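The wrist view shows two blocks, with wooden handles at (265,35) and (355,45) and eyes toward the drawer front at (248,120) and (328,130). The cork is at (405,105), and there is no third block.

```bash

cat > blk.py <<'E'
from h import *
import sys
ux=np.array([np.cos(np.radians(22.35)),np.sin(np.radians(22.35))]); uy=np.array([-ux[1],ux[0]])
# find block handles by depth slab near their tops, inside drawer
def handles(im):
    P=pts(im); X=P[...,:2]@ux; Y=P[...,:2]@uy
    m=(P[...,2]>.087)&(P[...,2]<.105)&(X>.483)&(X<.66)&(abs(Y+.028)<.15)
    n,l,st,c=cv2.connectedComponentsWithStats(m.astype(np.uint8),connectivity=4)
    for i in range(1,n):
        if st[i,4]<40: continue
        q=P[l==i]; r=cv2.minAreaRect(q[:,:2].astype(np.float32))
        B=im['color'][l==i].mean(0).round()
        print(st[i][:5],'c',np.round(r[0],4),'size',np.round(r[1],4),'ang',round(r[2],2),'ztop',np.median(q[:,2]).round(4),'bgr',B,'XY',np.round([r[0]@ux,r[0]@uy],4))
if __name__=='__main__':
    for f in sys.argv[1:]: print(f); handles(ld(f))
E
python3 - <<'E'
from h import *
snap('scene','s3.png'); snap('side','d3.png')
E
python3 blk.py w3.png s3.png d3.png
```

```text
w3.png
[ 250    0   31   67 1336] c [0.5324 0.2286] size [0.0502 0.0161] ang 25.84 ztop 0.0962 bgr [ 51. 108. 161.] XY [0.5793 0.009 ]
[ 337    9   37   70 1382] c [0.5734 0.1659] size [0.0533 0.0162] ang 25.5 ztop 0.0963 bgr [ 42.  93. 146.] XY [ 0.5934 -0.0646]
[239  90  18  49 467] c [0.4721 0.1996] size [0.0415 0.0081] ang 25.8 ztop 0.0976 bgr [142. 152. 150.] XY [0.5125 0.0051]
[320 102  22  47 479] c [0.5132 0.1367] size [0.0409 0.0083] ang 25.84 ztop 0.0973 bgr [102. 110. 108.] XY [ 0.5266 -0.0687]
s3.png
[348 209  12  15  89] c [0.5351 0.2297] size [0.051  0.0158] ang 25.41 ztop 0.0946 bgr [ 43.  73. 104.] XY [0.5823 0.009 ]
[326 218  12  16  91] c [0.5727 0.1644] size [0.0575 0.0153] ang 26.05 ztop 0.095 bgr [ 44.  75. 107.] XY [ 0.5922 -0.0657]
d3.png
[248 170  15  12  84] c [0.5311 0.2273] size [0.0541 0.0202] ang 27.4 ztop 0.0941 bgr [ 48. 105. 165.] XY [0.5777 0.0083]
[268 180  16  11  86] c [0.5714 0.1638] size [0.0515 0.0178] ang 29.41 ztop 0.0942 bgr [ 49. 108. 168.] XY [ 0.5908 -0.0657]
[232 182  13   9  46] c [0.469  0.1987] size [0.0431 0.0134] ang 32.24 ztop 0.0949 bgr [131. 147. 146.] XY [0.5093 0.0054]
[253 192  12  10  44] c [0.512  0.1352] size [0.0385 0.0107] ang 19.81 ztop 0.095 bgr [104. 115. 115.] XY [ 0.525  -0.0696]
```

View pics/d3.png

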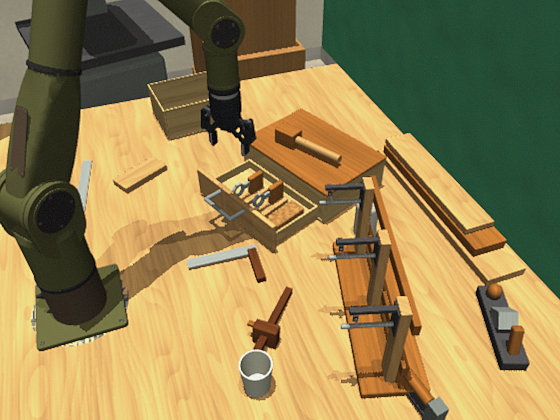

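Both blocks lie at about 25.7° yaw, with x along the drawer's x. All three views agree to about 3 mm, and the handle tops measure 0.096. I'll take the right block (B) first.

```bash

python3 -m creep '[{"claw":-0.3,"dp":[0.166,0.0404,-0.08],"angular":[0,0,-0.0148]},{"claw":-0.3,"dp":[0.166,0.0404,-0.08],"angular":[0,0,-0.0148]},{"claw":-0.3,"dp":[0.166,0.0404,-0.08],"angular":[0,0,-0.0148]},{"claw":-0.3,"dp":[0.166,0.0404,-0.08],"angular":[0,0,-0.0148]},{"claw":-0.3,"dp":[0.166,0.0404,-0.08],"angular":[0,0,-0.0148]},{"claw":-0.3,"dp":[0.166,0.0404,-0.08],"angular":[0,0,-0.0148]},{"claw":-0.3,"dp":[0.166,0.0404,-0.08],"angular":[0,0,-0.0148]},{"claw":-0.3,"dp":[0.166,0.0404,-0.08],"angular":[0,0,-0.0148]},{"claw":-0.3,"dp":[0,0,0],"angular":[0,0,0]},{"claw":-0.3,"dp":[0,0,0],"angular":[0,0,0]}]' 40
python3 - <<'E'
from h import *
snap('wrist','w4.png');snap('scene','s4.png'); s=robot.observe(); print(s['ee_pos'].round(4),s['orientation'].round(2))
E
python3 blk.py w4.png s4.png
```

```text
time: 9.5
ee_pos: [0.5745, 0.1656, 0.1972]
orientation: [-180.0, 0.1, 26.4]
wrist_force: [-0.4, -0.3, -0.5]
opening: 0.649
[0.5743 0.1656 0.1977] [-1.7997e+02  3.0000e-02  2.6320e+01]
w4.png
[ 271  175   22   67 1365] c [0.5747 0.1663] size [0.0515 0.0158] ang 25.94 ztop 0.0961 bgr [24. 50. 79.] XY [ 0.5948 -0.0647]
[ 172  186   27   66 1423] c [0.5336 0.2293] size [0.0514 0.0165] ang 25.8 ztop 0.0959 bgr [ 45.  96. 147.] XY [0.5807 0.0091]
[276 261  10  45 419] c [0.5132 0.1366] size [0.0423 0.0075] ang 26.16 ztop 0.0976 bgr [89. 98. 97.] XY [ 0.5266 -0.0688]
[185 272  12  14 107] c [0.4871 0.2068] size [0.0077 0.0087] ang 34.32 ztop 0.0908 bgr [113. 122. 118.] XY [0.5292 0.006 ]
s4.png
[348 209  12  15  93] c [0.5338 0.2292] size [0.0535 0.0165] ang 26.83 ztop 0.0943 bgr [38. 65. 92.] XY [0.5809 0.009 ]
[326 218  12  16  94] c [0.5731 0.1652] size [0.0546 0.0156] ang 24.21 ztop 0.0948 bgr [25. 42. 58.] XY [ 0.5929 -0.0652]
```

View pics/w4.png

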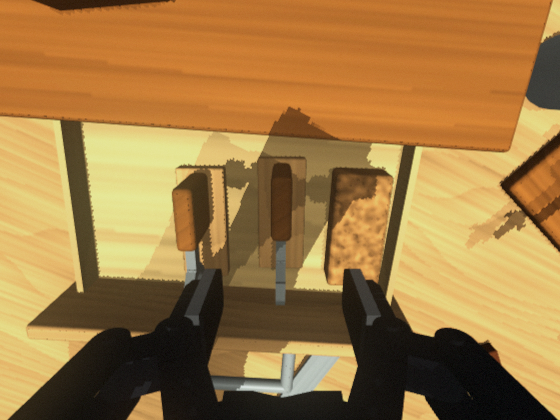

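The handle of B, at (281,205), is centred between the jaws. I'll descend and grip.

```bash

python3 -m creep '[{"claw":-0.3,"dp":[0.01,0.01,-0.16],"angular":[0,0,0]},{"claw":-0.3,"dp":[0.01,0,-0.16],"angular":[0,0,0]},{"claw":-0.3,"dp":[0,0,-0.2],"angular":[0,0,0]},{"claw":-0.3,"dp":[0,0,-0.2],"angular":[0,0,0]},{"claw":-0.3,"dp":[0,0,-0.2],"angular":[0,0,0]},{"claw":-0.3,"dp":[0,0,-0.2],"angular":[0,0,0]},{"claw":-0.3,"dp":[0,0,-0.12],"angular":[0,0,0]},{"claw":-0.3,"dp":[0,0,-0.08],"angular":[0,0,0]},{"claw":-0.3,"dp":[0,0,0],"angular":[0,0,0]},{"claw":-0.3,"dp":[0,0,0],"angular":[0,0,0]}]' 60
python3 -m creep '[{"claw":1,"dp":[0,0,0],"angular":[0,0,0]},{"claw":1,"dp":[0,0,0],"angular":[0,0,0]},{"claw":1,"dp":[0,0,0],"angular":[0,0,0]},{"claw":1,"dp":[0,0,0],"angular":[0,0,0]},{"claw":1,"dp":[0,0,0],"angular":[0,0,0]},{"claw":1,"dp":[0,0,0],"angular":[0,0,0]},{"claw":1,"dp":[0,0,0],"angular":[0,0,0]},{"claw":1,"dp":[0,0,0],"angular":[0,0,0]},{"claw":1,"dp":[0,0,0],"angular":[0,0,0]},{"claw":1,"dp":[0,0,0],"angular":[0,0,0]}]' 60
```

```text
time: 10.6
ee_pos: [0.5776, 0.167, 0.066]
orientation: [180.0, -0.1, 26.3]
wrist_force: [0.1, -0.2, 0.5]
opening: 0.649
time: 11.6
ee_pos: [0.5775, 0.1671, 0.0658]
orientation: [180.0, -0.0, 26.3]
wrist_force: [-0.4, 0.9, 5.5]
opening: 0.178
```

```bash

python3 -m creep '[{"claw":1,"dp":[0,0,0.05],"angular":[0,0,0]},{"claw":1,"dp":[0,0,0.15],"angular":[0,0,0]},{"claw":1,"dp":[0,0,0.25],"angular":[0,0,0]},{"claw":1,"dp":[0,0,0.25],"angular":[0,0,0]},{"claw":1,"dp":[0,0,0.25],"angular":[0,0,0]},{"claw":1,"dp":[0,0,0.25],"angular":[0,0,0]},{"claw":1,"dp":[0,0,0.25],"angular":[0,0,0]},{"claw":1,"dp":[0,0,0.15],"angular":[0,0,0]},{"claw":1,"dp":[0,0,0.05],"angular":[0,0,0]},{"claw":1,"dp":[0,0,0],"angular":[0,0,0]}]' 60
python3 -m creep '[{"claw":1,"dp":[-0.06,-0.08,0],"angular":[0,0,0.01]},{"claw":1,"dp":[-0.12,-0.16,0],"angular":[0,0,0.03]},{"claw":1,"dp":[-0.16,-0.2,0],"angular":[0,0,0.05]},{"claw":1,"dp":[-0.16,-0.2,0],"angular":[0,0,0.05]},{"claw":1,"dp":[-0.16,-0.2,0],"angular":[0,0,0.05]},{"claw":1,"dp":[-0.16,-0.2,0],"angular":[0,0,0.05]},{"claw":1,"dp":[-0.16,-0.2,0],"angular":[0,0,0.05]},{"claw":1,"dp":[-0.16,-0.2,0],"angular":[0,0,0.05]},{"claw":1,"dp":[-0.1,-0.15,0],"angular":[0,0,0.04]},{"claw":1,"dp":[-0.035,-0.08,0],"angular":[0,0,0.016]}]' 60
python3 - <<'E'
from h import *
s=robot.observe(); print(s['joints'].round(1),s['ee_pos'].round(4),s['orientation'].round(2))
E
```

```text
time: 12.6
ee_pos: [0.5772, 0.1669, 0.2311]
orientation: [180.0, -0.1, 26.3]
wrist_force: [0.9, 0.6, -2.4]
opening: 0.175
time: 13.6
ee_pos: [0.4465, -0.0024, 0.2296]
orientation: [-179.8, 0.1, 73.8]
wrist_force: [0.7, -0.1, -0.9]
opening: 0.173
[-11.9  27.2   9.4 119.8  -7.6  33.8 -13.4] [ 0.4465 -0.0024  0.2296] [-1.7979e+02  1.2000e-01  7.3830e+01]
```

```bash

python3 -m creep '[{"claw":1,"dp":[0,-0.1,-0.04],"angular":[0,0,0]},{"claw":1,"dp":[0,-0.25,-0.05],"angular":[0,0,0]},{"claw":1,"dp":[0,-0.4,-0.05],"angular":[0,0,0]},{"claw":1,"dp":[0,-0.4,-0.05],"angular":[0,0,0]},{"claw":1,"dp":[0,-0.4,-0.05],"angular":[0,0,0]},{"claw":1,"dp":[0,-0.4,-0.05],"angular":[0,0,0]},{"claw":1,"dp":[0,-0.4,-0.05],"angular":[0,0,0]},{"claw":1,"dp":[0,-0.4,-0.036],"angular":[0,0,0]},{"claw":1,"dp":[0.1,-0.3,0],"angular":[0,0,0]},{"claw":1,"dp":[0.15,-0.15,0],"angular":[0,0,0]}]' 60
python3 -m creep '[{"claw":1,"dp":[0.15,-0.08,0],"angular":[0,0,0]},{"claw":1,"dp":[0.1,0,0],"angular":[0,0,0]},{"claw":1,"dp":[0.035,0,0],"angular":[0,0,0]},{"claw":1,"dp":[0,0,0],"angular":[0,0,0]},{"claw":1,"dp":[0,0,0],"angular":[0,0,0]},{"claw":1,"dp":[0,0,0],"angular":[0,0,0]},{"claw":1,"dp":[0,0,0],"angular":[0,0,0]},{"claw":1,"dp":[0,0,0],"angular":[0,0,0]},{"claw":1,"dp":[0,0,0],"angular":[0,0,0]},{"claw":1,"dp":[0,0,0],"angular":[0,0,0]}]' 60
python3 - <<'E'
from h import *
s=robot.observe(); print(s['joints'].round(1),s['ee_pos'].round(4),s['orientation'].round(2))
snap('wrist','w5.png');snap('scene','s5.png');snap('side','d5.png')
E
```

```text
time: 14.6
ee_pos: [0.4722, -0.3246, 0.1915]
orientation: [-179.9, 0.1, 73.4]
wrist_force: [0.8, 0.7, -1.7]
opening: 0.179
time: 15.6
ee_pos: [0.5031, -0.3281, 0.1928]
orientation: [180.0, 0.0, 73.8]
wrist_force: [-0.7, -0.4, -1.8]
opening: 0.179
[25.7 40.3  5.3 96.9 -5.  43.  17.2] [ 0.5031 -0.3281  0.1928] [179.99   0.    73.78]
```

View pics/w5.png

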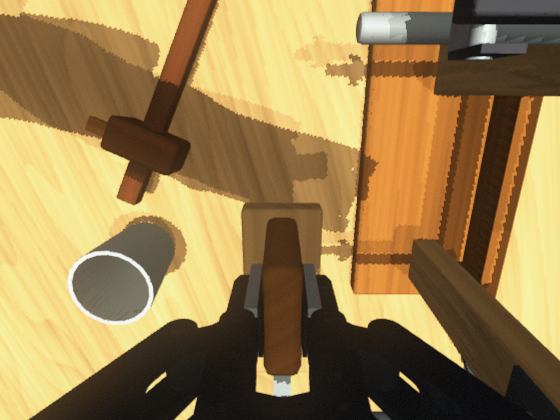

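View pics/d5.png

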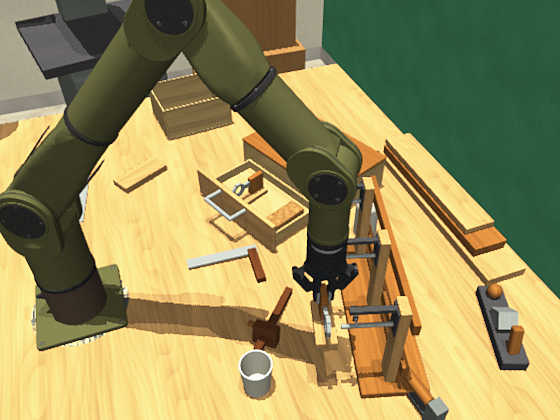

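View pics/s5.png

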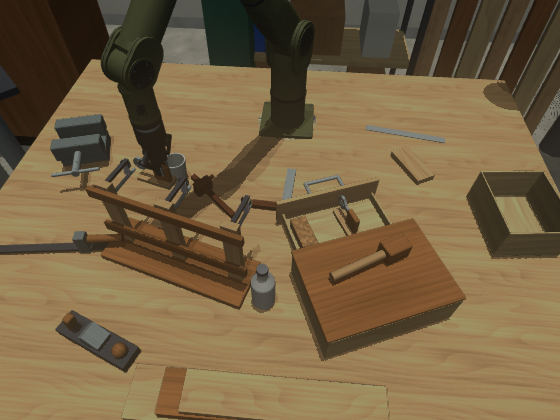

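In the wrist view, peg1 (row 28, columns 360 to 450) runs parallel to the jaw axis. The held block stands straight at column 283. In the side view the eye is at about (326,322), just in front of peg2's tip at (342,326). I'll measure these.

```bash

python3 - <<'E'
from h import *
def crop(f,x0,y0,x1,y1,k,o):
    c=cv2.imread('pics/'+f)[y0:y1,x0:x1]; cv2.imwrite('pics/'+o,cv2.resize(c,None,fx=k,fy=k,interpolation=cv2.INTER_CUBIC))
crop('d5.png',300,260,420,360,6,'c5.png')
crop('s5.png',90,130,220,230,6,'c6.png')
w=ld('w5.png');P=pts(w)
rx=np.array([np.cos(np.radians(-16.2)),np.sin(np.radians(-16.2))]);ry=np.array([-rx[1],rx[0]])
for u in range(362,440,12):
    col=P[0:60,u]; m=(col[:,2]>.2)&(col[:,2]<.215)
    if m.any(): q=col[m]; i=q[:,2].argmax(); print(u,np.flatnonzero(m)[[0,-1]],q[i].round(4), 'mid',((q[0]+q[-1])/2).round(4))
E
```

```text
362 [13 44] [ 0.5571 -0.2363  0.2107] mid [ 0.5584 -0.2349  0.2063]
374 [12 44] [ 0.5606 -0.2378  0.2115] mid [ 0.5622 -0.236   0.2069]
386 [12 44] [ 0.5651 -0.2349  0.2117] mid [ 0.5662 -0.2371  0.2065]
398 [12 44] [ 0.5682 -0.2397  0.2115] mid [ 0.5702 -0.2382  0.206 ]
410 [12 44] [ 0.5719 -0.2399  0.2121] mid [ 0.5742 -0.2393  0.2058]
422 [12 44] [ 0.5755 -0.241   0.2124] mid [ 0.578  -0.2405  0.2061]
434 [12 44] [ 0.5794 -0.2424  0.2118] mid [ 0.582  -0.2416  0.2059]
```

View pics/c5.png

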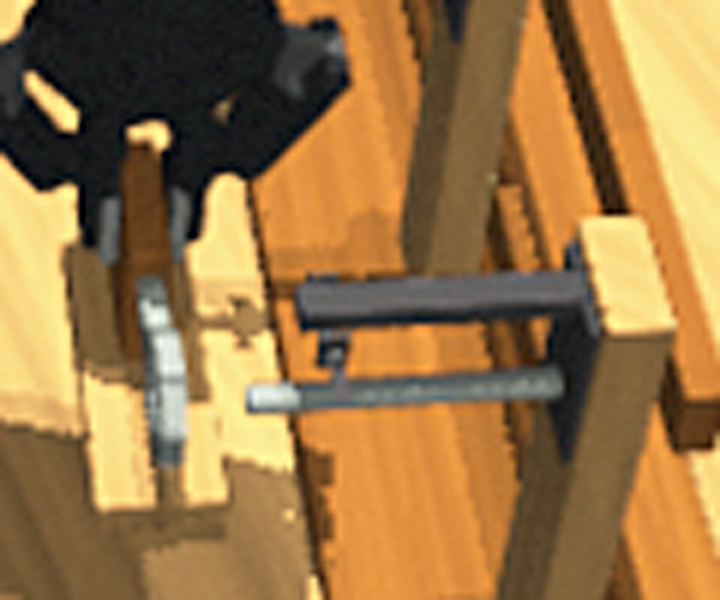

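View pics/c6.png

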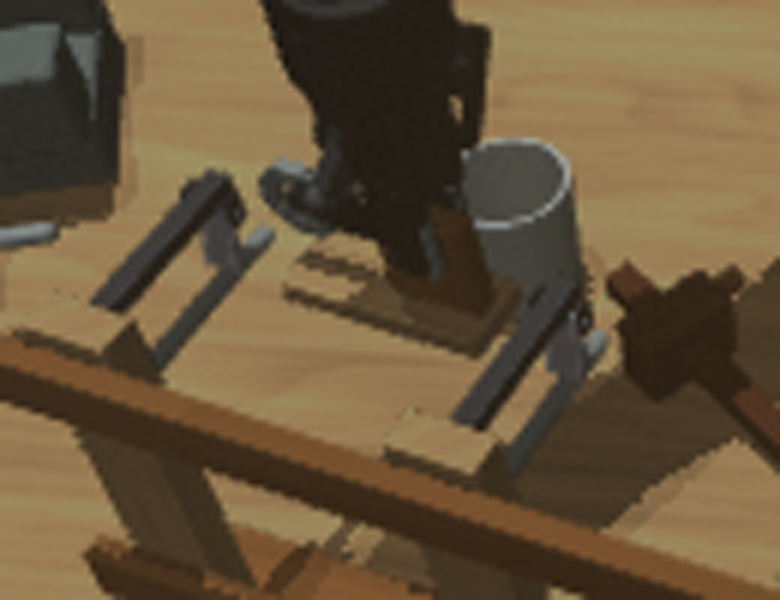

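```bash

python3 - <<'E'
from h import *
a=ld('s5.png');b=ld('d5.png')
rx=np.array([.9603,-.279]);ry=np.array([.279,.9603])
e=tri([(a,138.7,162.5),(b,327,322.5)]);p=tri([(a,134.7,169.3),(b,341.7,326.3)])
for x in (e,p): print(x, x[0][:2]@rx,x[0][:2]@ry)
# side-only: predicted eye from FK
tcp=np.array([.5031,-.3281,.1928]); ey=np.r_[tcp[:2]-.0712*ry,.1928+.0127]; print('FK eye',ey,proj(a,ey),proj(b,ey),ey[:2]@rx,ey[:2]@ry)
E
```

```text
(array([ 0.48481731, -0.39565791,  0.2091867 ]), array([0.00427219])) 0.5759586173045271 -0.24468626599485746
(array([ 0.50839088, -0.40548761,  0.20125506]), array([0.00115656])) 0.6013388095589847 -0.2475486952912037
FK eye [ 0.4832352  -0.39647336  0.2055    ] [139.82680242 162.36462072] [327.68008701 324.95110099] 0.57466683 -0.24591074680799999
```

```bash

python3 -m creep '[{"claw":1,"dp":[-0.008,-0.029,-0.02],"angular":[0,0,0]},{"claw":1,"dp":[0.048,-0.014,0],"angular":[0,0,0]},{"claw":1,"dp":[0.048,-0.014,0],"angular":[0,0,0]},{"claw":1,"dp":[0.048,-0.014,0],"angular":[0,0,0]},{"claw":1,"dp":[0.048,-0.014,0],"angular":[0,0,0]},{"claw":1,"dp":[0.048,-0.014,0],"angular":[0,0,0]},{"claw":1,"dp":[0.048,-0.014,0],"angular":[0,0,0]},{"claw":1,"dp":[0.048,-0.014,0],"angular":[0,0,0]},{"claw":1,"dp":[0.048,-0.014,0],"angular":[0,0,0]},{"claw":1,"dp":[0,0,0],"angular":[0,0,0]}]' 60
python3 - <<'E'
from h import *
def crop(f,x0,y0,x1,y1,k,o):
    c=cv2.imread('pics/'+f)[y0:y1,x0:x1]; cv2.imwrite('pics/'+o,cv2.resize(c,None,fx=k,fy=k,interpolation=cv2.INTER_CUBIC))
snap('side','d6.png');snap('scene','s6.png');crop('d6.png',300,260,420,360,6,'c7.png');crop('s6.png',90,130,220,230,6,'c8.png')
E
```

```text
time: 16.75
ee_pos: [0.5416, -0.3423, 0.1907]
orientation: [179.9, -0.0, 73.8]
wrist_force: [0.3, -0.1, -1.8]
opening: 0.175
```

View pics/c7.png

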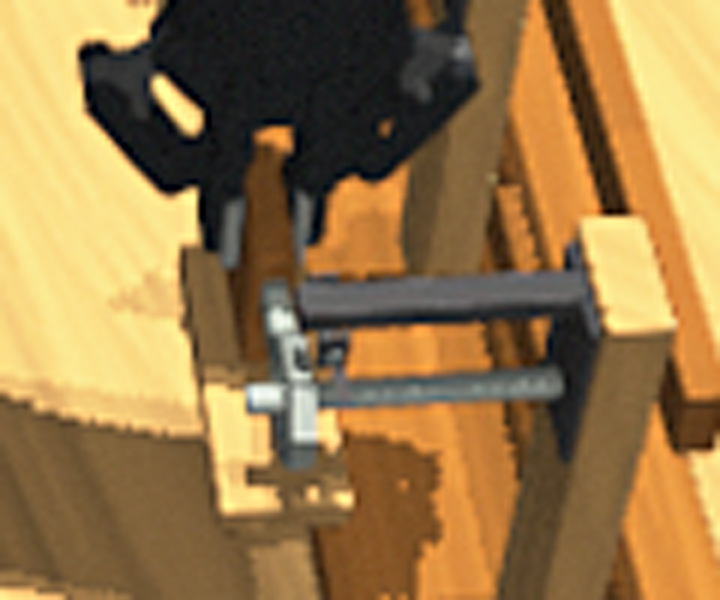

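View pics/c8.png

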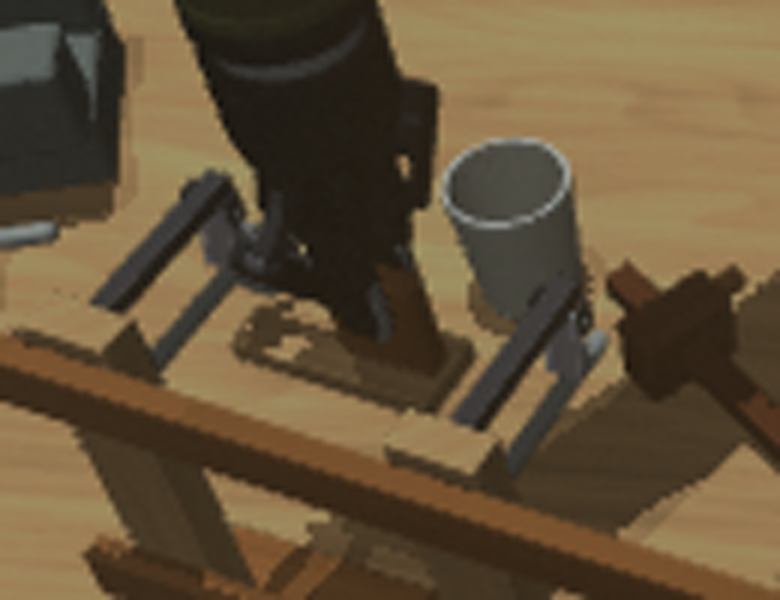

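The peg tip now pokes through the ring and nothing is touching. I'll push on past the flap.

```bash

python3 -m creep '[{"claw":1,"dp":[0.058,-0.017,-0.02],"angular":[0,0,0]},{"claw":1,"dp":[0.058,-0.017,0],"angular":[0,0,0]},{"claw":1,"dp":[0.058,-0.017,0],"angular":[0,0,0]},{"claw":1,"dp":[0.058,-0.017,0],"angular":[0,0,0]},{"claw":1,"dp":[0.058,-0.017,0],"angular":[0,0,0]},{"claw":1,"dp":[0.058,-0.017,0],"angular":[0,0,0]},{"claw":1,"dp":[0.058,-0.017,0],"angular":[0,0,0]},{"claw":1,"dp":[0.058,-0.017,0],"angular":[0,0,0]},{"claw":1,"dp":[0.03,-0.009,0],"angular":[0,0,0]},{"claw":1,"dp":[0,0,0],"angular":[0,0,0]}]' 60
python3 - <<'E'
from h import *
def crop(f,x0,y0,x1,y1,k,o):
    c=cv2.imread('pics/'+f)[y0:y1,x0:x1]; cv2.imwrite('pics/'+o,cv2.resize(c,None,fx=k,fy=k,interpolation=cv2.INTER_CUBIC))
snap('side','d7.png');snap('scene','s7.png');crop('d7.png',300,260,420,360,6,'c9.png');crop('s7.png',90,130,220,230,6,'c10.png')
E
```

```text
time: 17.85
ee_pos: [0.5906, -0.3567, 0.1886]
orientation: [180.0, -0.0, 73.8]
wrist_force: [-0.2, 0.3, -1.6]
opening: 0.178
```

View pics/c9.png

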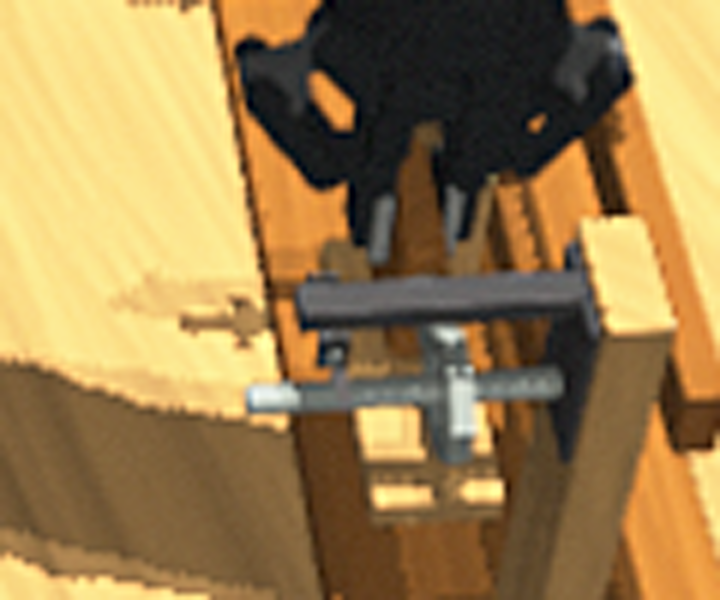

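View pics/c10.png

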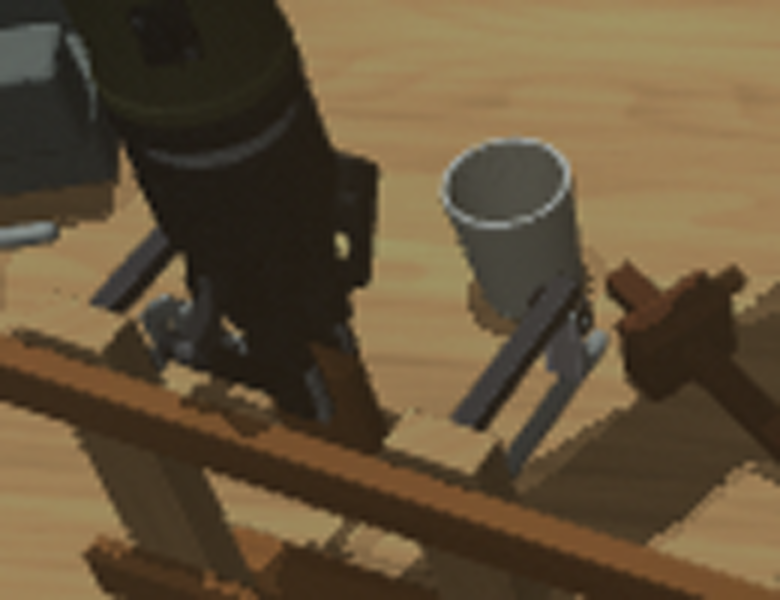

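```bash

python3 -m creep '[{"claw":1,"dp":[0,0,-0.02],"angular":[0,0,0]},{"claw":1,"dp":[0,0,-0.02],"angular":[0,0,0]},{"claw":1,"dp":[0,0,0],"angular":[0,0,0]},{"claw":-0.5,"dp":[0,0,0],"angular":[0,0,0]},{"claw":-0.5,"dp":[0,0,0],"angular":[0,0,0]},{"claw":-0.5,"dp":[0,0,0],"angular":[0,0,0]},{"claw":-0.5,"dp":[0,0,0],"angular":[0,0,0]},{"claw":-0.5,"dp":[0,0,0],"angular":[0,0,0]},{"claw":-0.5,"dp":[0,0,0],"angular":[0,0,0]},{"claw":-0.5,"dp":[0,0,0],"angular":[0,0,0]}]' 40
python3 - <<'E'
from h import *
def crop(f,x0,y0,x1,y1,k,o):
    c=cv2.imread('pics/'+f)[y0:y1,x0:x1]; cv2.imwrite('pics/'+o,cv2.resize(c,None,fx=k,fy=k,interpolation=cv2.INTER_CUBIC))
snap('side','d8.png');crop('d8.png',300,260,420,360,6,'c11.png')
E
```

```text
time: 18.95
ee_pos: [0.5853, -0.3555, 0.1832]
orientation: [-179.4, -0.1, 73.7]
wrist_force: [-9.8, 3.1, -0.2]
opening: 0.746
```

View pics/c11.png

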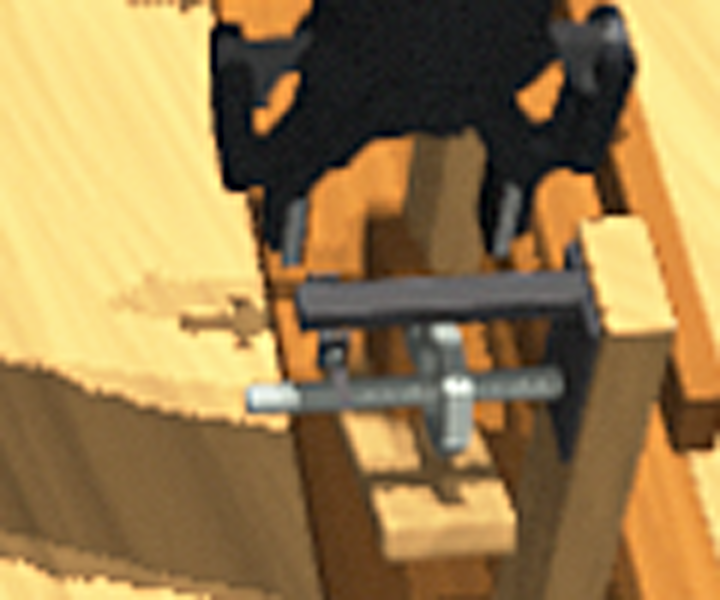

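The eye is behind the flap and the block has swung down, but there's a 10 N side force, probably a knuckle touching the rail. I'll close partway, back off and lift.

```bash

python3 -m creep '[{"claw":0,"dp":[0,0,0],"angular":[0,0,0]},{"claw":0,"dp":[0,0,0],"angular":[0,0,0]},{"claw":0,"dp":[-0.05,0.015,0.05],"angular":[0,0,0]},{"claw":0,"dp":[-0.05,0.015,0.1],"angular":[0,0,0]},{"claw":0,"dp":[0,0,0.2],"angular":[0,0,0]},{"claw":0,"dp":[0,0,0.2],"angular":[0,0,0]},{"claw":0,"dp":[0,0,0.2],"angular":[0,0,0]},{"claw":0,"dp":[0,0,0.2],"angular":[0,0,0]},{"claw":0,"dp":[0,0,0.1],"angular":[0,0,0]},{"claw":0,"dp":[0,0,0],"angular":[0,0,0]}]' 40
python3 - <<'E'
from h import *
def crop(f,x0,y0,x1,y1,k,o):
    c=cv2.imread('pics/'+f)[y0:y1,x0:x1]; cv2.imwrite('pics/'+o,cv2.resize(c,None,fx=k,fy=k,interpolation=cv2.INTER_CUBIC))
snap('side','d9.png');crop('d9.png',300,220,440,400,4,'c12.png')
E
```

```text
time: 20.0
ee_pos: [0.5809, -0.3543, 0.2921]
orientation: [179.8, 0.1, 73.8]
wrist_force: [-0.5, 0.4, 0.5]
opening: 0.501
```

View pics/c12.png

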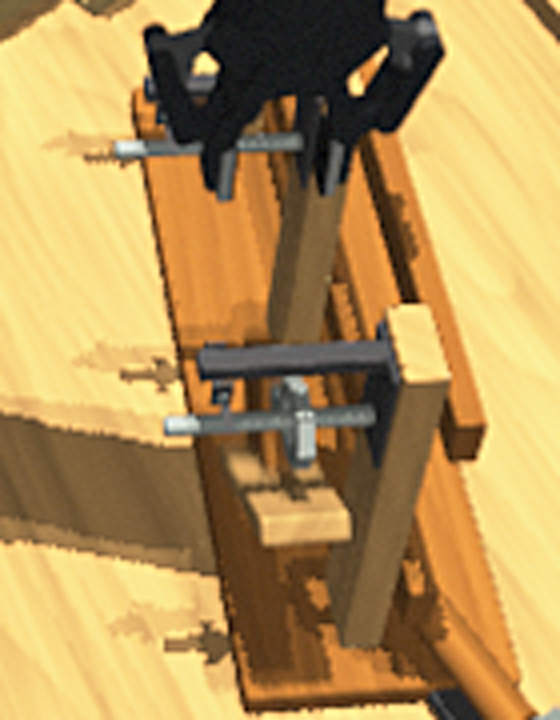

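```bash

python3 -m creep '[{"claw":-0.3,"dp":[-0.2,0.2,0],"angular":[0,0,-0.02]},{"claw":-0.3,"dp":[-0.2,0.3,0],"angular":[0,0,-0.02]},{"claw":-0.3,"dp":[-0.2,0.35,0],"angular":[0,0,-0.02]},{"claw":-0.3,"dp":[-0.2,0.35,0],"angular":[0,0,-0.02]},{"claw":-0.3,"dp":[-0.2,0.35,0],"angular":[0,0,-0.02]},{"claw":-0.3,"dp":[0,0.35,0],"angular":[0,0,-0.02]},{"claw":-0.3,"dp":[0,0.35,0],"angular":[0,0,-0.02]},{"claw":-0.3,"dp":[0,0.35,0],"angular":[0,0,-0.02]},{"claw":-0.3,"dp":[0,0.35,0],"angular":[0,0,-0.02]},{"claw":-0.3,"dp":[0,0.35,0],"angular":[0,0,-0.02]}]' 40
python3 -m creep '[{"claw":-0.3,"dp":[0.1,0.35,-0.1],"angular":[0,0,-0.02]},{"claw":-0.3,"dp":[0.1,0.35,-0.1],"angular":[0,0,-0.02]},{"claw":-0.3,"dp":[0.1,0.35,-0.1],"angular":[0,0,-0.02]},{"claw":-0.3,"dp":[0.1,0.35,-0.1],"angular":[0,0,-0.02]},{"claw":-0.3,"dp":[0.1,0.35,-0.1],"angular":[0,0,-0.02]},{"claw":-0.3,"dp":[0.04,0.35,-0.1],"angular":[0,0,-0.02]},{"claw":-0.3,"dp":[0,0.2,-0.1],"angular":[0,0,-0.02]},{"claw":-0.3,"dp":[0,0.1,-0.1],"angular":[0,0,-0.02]},{"claw":-0.3,"dp":[0,0.05,-0.1],"angular":[0,0,-0.02]},{"claw":-0.3,"dp":[0,0,0],"angular":[0,0,-0.02]}]' 40
python3 - <<'E'
from h import *
snap('wrist','w10.png');snap('scene','s10.png');snap('side','d10.png'); s=robot.observe(); print(s['ee_pos'].round(4),s['orientation'].round(2))
E
python3 blk.py w10.png s10.png
```

```text
time: 21.05
ee_pos: [0.4791, -0.0222, 0.2888]
orientation: [-179.9, 0.1, 49.7]
wrist_force: [0.6, -0.1, 1.0]
opening: 0.649
time: 22.05
ee_pos: [0.532, 0.2222, 0.197]
orientation: [-180.0, 0.3, 25.8]
wrist_force: [-0.4, -0.5, -0.0]
opening: 0.648
[0.5334 0.221  0.1988] [1.7997e+02 1.2000e-01 2.5830e+01]
w10.png
[ 264  169   21   67 1351] c [0.5337 0.2299] size [0.0507 0.0154] ang 25.92 ztop 0.0961 bgr [26. 52. 78.] XY [0.581  0.0097]
[270 256  10  45 428] c [0.4727 0.2003] size [0.0411 0.0074] ang 25.81 ztop 0.0977 bgr [80. 87. 86.] XY [0.5133 0.0055]
s10.png
[348 209  12  15  91] c [0.534  0.2286] size [0.0521 0.0177] ang 26.35 ztop 0.0947 bgr [27. 45. 62.] XY [0.5808 0.0084]
```

View pics/w10.png

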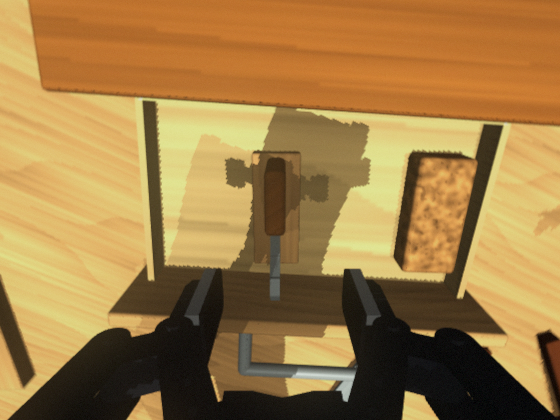

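View pics/d10.png

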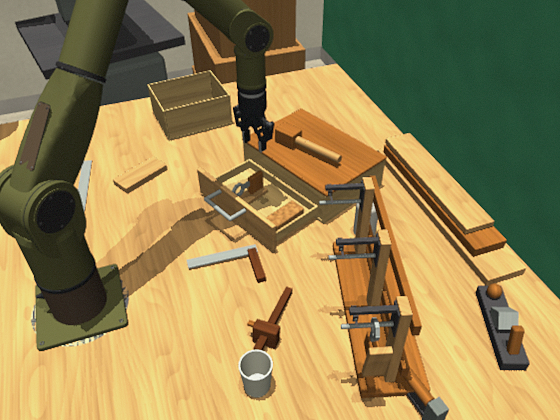

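Block A is at (275,195), undisturbed, and the first block is still hanging. The correction for the grasp is +2 mm in x and +10 mm in y.

```bash

python3 -m creep '[{"claw":-0.3,"dp":[0.01,0.05,0],"angular":[0,0,0]},{"claw":-0.3,"dp":[0.01,0.045,-0.13],"angular":[0,0,0]},{"claw":-0.3,"dp":[0,0,-0.2],"angular":[0,0,0]},{"claw":-0.3,"dp":[0,0,-0.2],"angular":[0,0,0]},{"claw":-0.3,"dp":[0,0,-0.2],"angular":[0,0,0]},{"claw":-0.3,"dp":[0,0,-0.2],"angular":[0,0,0]},{"claw":-0.3,"dp":[0,0,-0.2],"angular":[0,0,0]},{"claw":-0.3,"dp":[0,0,-0.12],"angular":[0,0,0]},{"claw":-0.3,"dp":[0,0,-0.08],"angular":[0,0,0]},{"claw":-0.3,"dp":[0,0,0],"angular":[0,0,0]}]' 60
python3 -m creep '[{"claw":1,"dp":[0,0,0],"angular":[0,0,0]},{"claw":1,"dp":[0,0,0],"angular":[0,0,0]},{"claw":1,"dp":[0,0,0],"angular":[0,0,0]},{"claw":1,"dp":[0,0,0],"angular":[0,0,0]},{"claw":1,"dp":[0,0,0],"angular":[0,0,0]},{"claw":1,"dp":[0,0,0],"angular":[0,0,0]},{"claw":1,"dp":[0,0,0],"angular":[0,0,0]},{"claw":1,"dp":[0,0,0],"angular":[0,0,0]},{"claw":1,"dp":[0,0,0],"angular":[0,0,0]},{"claw":1,"dp":[0,0,0],"angular":[0,0,0]}]' 60
```

```text
time: 23.2
ee_pos: [0.5356, 0.2307, 0.0657]
orientation: [-180.0, 0.1, 25.8]
wrist_force: [0.1, -0.5, -0.4]
opening: 0.649
time: 24.2
ee_pos: [0.5367, 0.2312, 0.0676]
orientation: [-180.0, -0.1, 25.8]
wrist_force: [-0.3, 0.6, 5.5]
opening: 0.181
```

```bash

python3 -m creep '[{"claw":1,"dp":[0,0,0.05],"angular":[0,0,0]},{"claw":1,"dp":[0,0,0.15],"angular":[0,0,0]},{"claw":1,"dp":[0,0,0.25],"angular":[0,0,0]},{"claw":1,"dp":[0,0,0.25],"angular":[0,0,0]},{"claw":1,"dp":[0,0,0.25],"angular":[0,0,0]},{"claw":1,"dp":[0,0,0.25],"angular":[0,0,0]},{"claw":1,"dp":[0,0,0.25],"angular":[0,0,0]},{"claw":1,"dp":[0,0,0.15],"angular":[0,0,0]},{"claw":1,"dp":[0,0,0.05],"angular":[0,0,0]},{"claw":1,"dp":[0,0,0],"angular":[0,0,0]}]' 60
python3 -m creep '[{"claw":1,"dp":[-0.06,-0.1,0],"angular":[0,0,0.01]},{"claw":1,"dp":[-0.12,-0.25,0],"angular":[0,0,0.03]},{"claw":1,"dp":[-0.12,-0.35,0],"angular":[0,0,0.05]},{"claw":1,"dp":[-0.12,-0.35,0],"angular":[0,0,0.05]},{"claw":1,"dp":[-0.12,-0.35,0],"angular":[0,0,0.05]},{"claw":1,"dp":[-0.12,-0.35,0],"angular":[0,0,0.05]},{"claw":1,"dp":[-0.1,-0.35,0],"angular":[0,0,0.05]},{"claw":1,"dp":[-0.1,-0.35,0],"angular":[0,0,0.05]},{"claw":1,"dp":[0,-0.25,0],"angular":[0,0,0.04]},{"claw":1,"dp":[0,-0.1,0],"angular":[0,0,0.02]}]' 60
python3 - <<'E'
from h import *
s=robot.observe(); print(s['joints'].round(1),s['ee_pos'].round(4),s['orientation'].round(2))
E
```

```text
time: 25.2
ee_pos: [0.5362, 0.2308, 0.2326]
orientation: [180.0, -0.1, 25.8]
wrist_force: [-0.5, 0.0, -2.5]
opening: 0.178
time: 26.2
ee_pos: [0.4477, -0.053, 0.2311]
orientation: [-179.9, 0.1, 73.7]
wrist_force: [-0.1, 0.7, -1.6]
opening: 0.179
[ -1.7  27.    3.8 118.9  -2.9  34.4 -12.3] [ 0.4477 -0.053   0.2311] [-1.7987e+02  1.3000e-01  7.3690e+01]
```

```bash

python3 -m creep '[{"claw":1,"dp":[0,-0.15,-0.05],"angular":[0,0,0]},{"claw":1,"dp":[0.05,-0.25,-0.07],"angular":[0,0,0]},{"claw":1,"dp":[0.1,-0.25,-0.07],"angular":[0,0,0]},{"claw":1,"dp":[0.15,-0.2,-0.07],"angular":[0,0,0]},{"claw":1,"dp":[0.2,-0.1,-0.07],"angular":[0,0,0]},{"claw":1,"dp":[0.2,-0.08,-0.05],"angular":[0,0,0]},{"claw":1,"dp":[0.18,-0.02,-0.015],"angular":[0,0,0]},{"claw":1,"dp":[0.1,0,0],"angular":[0,0,0]},{"claw":1,"dp":[0.05,0,0],"angular":[0,0,0]},{"claw":1,"dp":[0,0,0],"angular":[0,0,0]}]' 60
python3 - <<'E'
from h import *
def crop(f,x0,y0,x1,y1,k,o):
    c=cv2.imread('pics/'+f)[y0:y1,x0:x1]; cv2.imwrite('pics/'+o,cv2.resize(c,None,fx=k,fy=k,interpolation=cv2.INTER_CUBIC))
snap('side','d11.png');snap('scene','s11.png');snap('wrist','w11.png');crop('d11.png',290,190,410,290,6,'c13.png')
s=robot.observe(); print(s['ee_pos'].round(4),s['orientation'].round(2)); rx=np.array([.9603,-.279]);ry=np.array([.279,.9603]);p=s['ee_pos'][:2]; print(p@rx,p@ry-.0711)
E
```

```text
time: 27.2
ee_pos: [0.5527, -0.1538, 0.1919]
orientation: [-179.9, -0.0, 73.8]
wrist_force: [-0.6, -0.4, -1.7]
opening: 0.177
[ 0.552  -0.154   0.1922] [-1.7993e+02  1.0000e-02  7.3790e+01]
0.5730609262805693 -0.06501852915262911
```

View pics/c13.png

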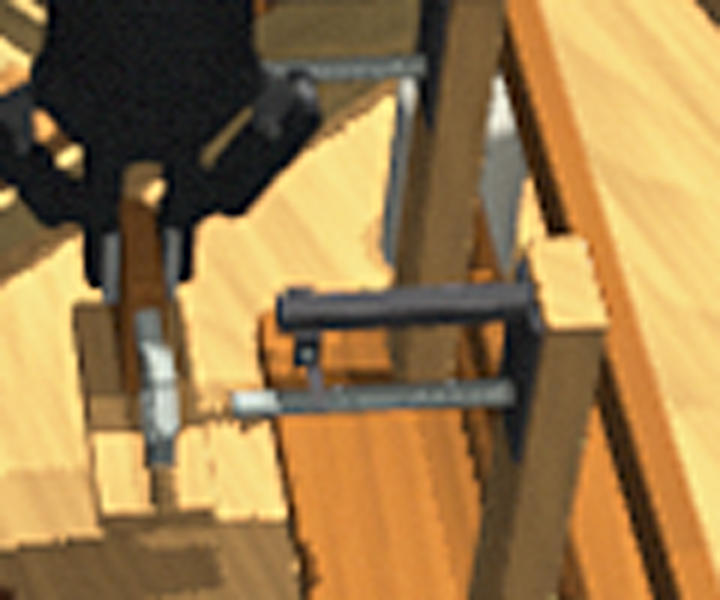

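View pics/w11.png

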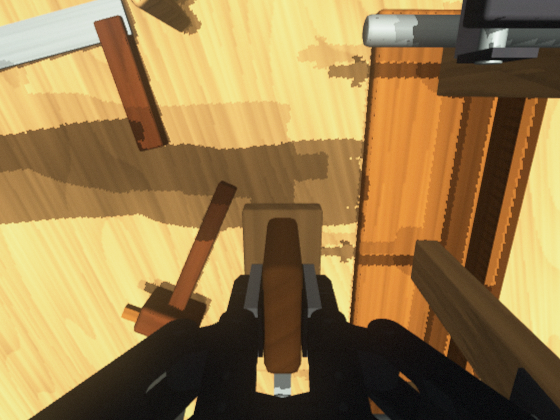

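The eye centre sits about 3 px above the peg line at (155,387) in the crop, as it did for the first block. I'll correct by 3.5 mm sideways and 2 mm down, then insert.

```bash

python3 -m creep '[{"claw":1,"dp":[-0.01,-0.034,-0.02],"angular":[0,0,0]},{"claw":1,"dp":[0.048,-0.014,0],"angular":[0,0,0]},{"claw":1,"dp":[0.048,-0.014,0],"angular":[0,0,0]},{"claw":1,"dp":[0.048,-0.014,0],"angular":[0,0,0]},{"claw":1,"dp":[0.048,-0.014,0],"angular":[0,0,0]},{"claw":1,"dp":[0.048,-0.014,0],"angular":[0,0,0]},{"claw":1,"dp":[0.048,-0.014,0],"angular":[0,0,0]},{"claw":1,"dp":[0.048,-0.014,0],"angular":[0,0,0]},{"claw":1,"dp":[0.048,-0.014,0],"angular":[0,0,0]},{"claw":1,"dp":[0,0,0],"angular":[0,0,0]}]' 60
python3 - <<'E'
from h import *
def crop(f,x0,y0,x1,y1,k,o):
    c=cv2.imread('pics/'+f)[y0:y1,x0:x1]; cv2.imwrite('pics/'+o,cv2.resize(c,None,fx=k,fy=k,interpolation=cv2.INTER_CUBIC))
snap('side','d12.png');crop('d12.png',290,190,410,290,6,'c14.png')
E
```

```text
time: 28.35
ee_pos: [0.5914, -0.169, 0.1902]
orientation: [179.9, -0.0, 73.8]
wrist_force: [-0.6, 0.3, -1.4]
opening: 0.175
```

View pics/c14.png

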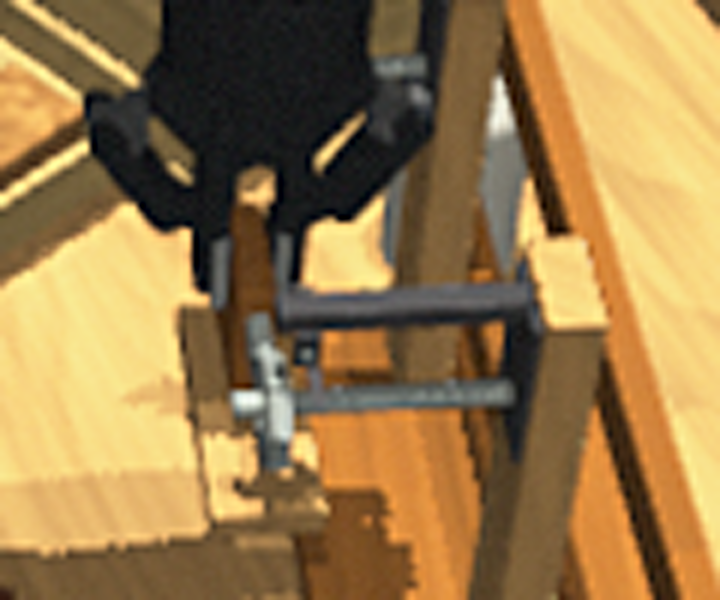

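The peg is through the ring at about (265,400). I'll push past the flap.

```bash

python3 -m creep '[{"claw":1,"dp":[0.058,-0.017,-0.02],"angular":[0,0,0]},{"claw":1,"dp":[0.058,-0.017,0],"angular":[0,0,0]},{"claw":1,"dp":[0.058,-0.017,0],"angular":[0,0,0]},{"claw":1,"dp":[0.058,-0.017,0],"angular":[0,0,0]},{"claw":1,"dp":[0.058,-0.017,0],"angular":[0,0,0]},{"claw":1,"dp":[0.058,-0.017,0],"angular":[0,0,0]},{"claw":1,"dp":[0.058,-0.017,0],"angular":[0,0,0]},{"claw":1,"dp":[0.058,-0.017,0],"angular":[0,0,0]},{"claw":1,"dp":[0,0,0],"angular":[0,0,0]},{"claw":1,"dp":[0,0,0],"angular":[0,0,0]}]' 60
python3 - <<'E'
from h import *
def crop(f,x0,y0,x1,y1,k,o):
    c=cv2.imread('pics/'+f)[y0:y1,x0:x1]; cv2.imwrite('pics/'+o,cv2.resize(c,None,fx=k,fy=k,interpolation=cv2.INTER_CUBIC))
snap('side','d13.png');crop('d13.png',290,190,410,290,6,'c15.png')
E
```

```text
time: 29.4
ee_pos: [0.6369, -0.1824, 0.1881]
orientation: [-180.0, 0.0, 73.8]
wrist_force: [-0.5, -0.9, -0.9]
opening: 0.176
```

View pics/c15.png

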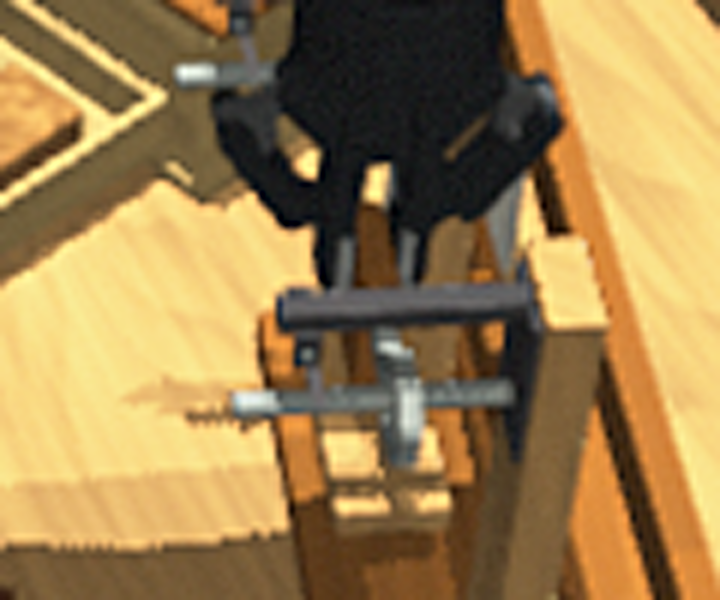

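```bash

python3 -m creep '[{"claw":1,"dp":[0,0,-0.02],"angular":[0,0,0]},{"claw":1,"dp":[0,0,-0.02],"angular":[0,0,0]},{"claw":1,"dp":[0,0,0],"angular":[0,0,0]},{"claw":0,"dp":[0,0,0],"angular":[0,0,0]},{"claw":0,"dp":[0,0,0],"angular":[0,0,0]},{"claw":0,"dp":[0,0,0],"angular":[0,0,0]},{"claw":0,"dp":[0,0,0],"angular":[0,0,0]},{"claw":0,"dp":[0,0,0],"angular":[0,0,0]},{"claw":0,"dp":[0,0,0],"angular":[0,0,0]},{"claw":0,"dp":[0,0,0],"angular":[0,0,0]}]' 40
python3 -m creep '[{"claw":0,"dp":[0,0,0],"angular":[0,0,0]},{"claw":0,"dp":[0,0,0],"angular":[0,0,0]},{"claw":0,"dp":[0,0,0.05],"angular":[0,0,0]},{"claw":0,"dp":[0,0,0.1],"angular":[0,0,0]},{"claw":0,"dp":[0,0,0.2],"angular":[0,0,0]},{"claw":0,"dp":[0,0,0.2],"angular":[0,0,0]},{"claw":0,"dp":[0,0,0.2],"angular":[0,0,0]},{"claw":0,"dp":[0,0,0.2],"angular":[0,0,0]},{"claw":0,"dp":[0,0,0.1],"angular":[0,0,0]},{"claw":0,"dp":[0,0,0],"angular":[0,0,0]}]' 40
python3 - <<'E'
from h import *
def crop(f,x0,y0,x1,y1,k,o):
    c=cv2.imread('pics/'+f)[y0:y1,x0:x1]; cv2.imwrite('pics/'+o,cv2.resize(c,None,fx=k,fy=k,interpolation=cv2.INTER_CUBIC))
snap('side','d14.png');crop('d14.png',290,180,450,390,3.5,'c16.png'); print(robot.observe()['ee_pos'])
E
```

```text
time: 30.45
ee_pos: [0.6369, -0.1824, 0.1842]
orientation: [180.0, -0.0, 73.8]
wrist_force: [-0.2, -0.2, -0.0]
opening: 0.501
time: 31.45
ee_pos: [0.638, -0.1827, 0.2914]
orientation: [179.8, -0.0, 73.8]
wrist_force: [-0.8, -0.7, -0.3]
opening: 0.502
[ 0.63713619 -0.18243802  0.28982211]
```

View pics/c16.png

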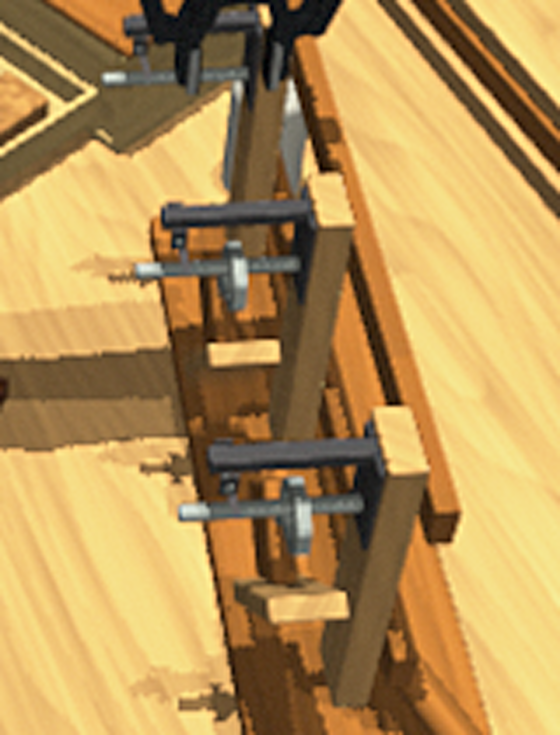

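Both eyes now hang behind shut flaps, at crop (237,268) and (298,512). Next I'll push the drawer home, with closed fingers against the panel inside the handle gap.

```bash

python3 -m creep '[{"claw":0.5,"dp":[-0.15,0.05,0.05],"angular":[0,0,-0.01]},{"claw":1,"dp":[-0.3,0.2,0],"angular":[0,0,-0.04]},{"claw":1,"dp":[-0.3,0.3,0],"angular":[0,0,-0.05]},{"claw":1,"dp":[-0.3,0.35,0],"angular":[0,0,-0.05]},{"claw":1,"dp":[-0.3,0.35,0],"angular":[0,0,-0.05]},{"claw":1,"dp":[-0.3,0.35,0],"angular":[0,0,-0.05]},{"claw":1,"dp":[-0.2,0.35,0],"angular":[0,0,-0.05]},{"claw":1,"dp":[-0.15,0.35,0],"angular":[0,0,-0.05]},{"claw":1,"dp":[-0.1,0.35,0],"angular":[0,0,-0.05]},{"claw":1,"dp":[-0.05,0.3,0],"angular":[0,0,-0.03]}]' 40
python3 -m creep '[{"claw":1,"dp":[0,0.2,-0.1],"angular":[0,0,0]},{"claw":1,"dp":[0,0.1,-0.2],"angular":[0,0,0]},{"claw":1,"dp":[0,0,-0.2],"angular":[0,0,0]},{"claw":1,"dp":[0,0,-0.2],"angular":[0,0,0]},{"claw":1,"dp":[0,0,-0.2],"angular":[0,0,0]},{"claw":1,"dp":[0,0,-0.1],"angular":[0,0,0]},{"claw":1,"dp":[0,0,0],"angular":[0,0,0]},{"claw":1,"dp":[0,0,0],"angular":[0,0,0]},{"claw":1,"dp":[0,0,0],"angular":[0,0,0]},{"claw":1,"dp":[0,0,0],"angular":[0,0,0]}]' 40
python3 - <<'E'
from h import *
snap('wrist','w15.png'); s=robot.observe(); print(s['joints'].round(1),s['ee_pos'].round(4),s['orientation'].round(2))
E
```

```text
time: 32.5
ee_pos: [0.4198, 0.1142, 0.2934]
orientation: [-180.0, 0.2, 22.1]
wrist_force: [0.9, 0.1, 0.4]
opening: -0.0
time: 33.5
ee_pos: [0.4224, 0.1428, 0.1949]
orientation: [180.0, -0.1, 22.2]
wrist_force: [0.5, -0.7, 0.9]
opening: -0.003
[-33.2  31.   13.2 122.6 -14.6  27.8 -76.6] [0.4223 0.1428 0.1948] [ 1.800e+02 -8.000e-02  2.219e+01]
```

View pics/w15.png

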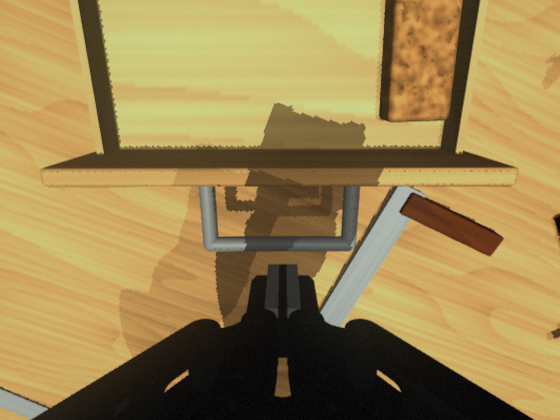

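```bash

python3 - <<'E'
from h import *
ux=np.array([np.cos(np.radians(22.35)),np.sin(np.radians(22.35))])
w=ld('w15.png');P=pts(w)
for v in range(160,258,5):
    p=P[v,290]; print(v,(p[:2]@ux).round(4),p[2].round(4))
e=robot.observe()['ee_pos'];print(e[:2]@ux, e[:2]@[-ux[1],ux[0]])
E
```

```text
160 0.4799 0.0712
165 0.4802 0.0927
170 0.4785 0.102
175 0.4749 0.1019
180 0.4713 0.102
185 0.4675 0.1011
190 0.4362 0.0011
195 0.4307 0.0003
200 0.4253 0.0001
205 0.4197 -0.0004
210 0.4144 0.0002
215 0.409 0.0006
220 0.403 -0.0007
225 0.3981 0.0012
230 0.3923 0.0011
235 0.3864 0.0007
240 0.4197 0.0895
245 0.4167 0.0924
250 0.4116 0.0909
255 0.3629 0.0008
0.4449059087939732 -0.028550989925200197
```

```bash

python3 -m creep '[{"claw":1,"dp":[0,0,-0.15],"angular":[0,0,0]},{"claw":1,"dp":[0,0,-0.2],"angular":[0,0,0]},{"claw":1,"dp":[0,0,-0.2],"angular":[0,0,0]},{"claw":1,"dp":[0,0,-0.2],"angular":[0,0,0]},{"claw":1,"dp":[0,0,-0.2],"angular":[0,0,0]},{"claw":1,"dp":[0,0,-0.2],"angular":[0,0,0]},{"claw":1,"dp":[0,0,-0.1],"angular":[0,0,0]},{"claw":1,"dp":[0,0,0],"angular":[0,0,0]},{"claw":1,"dp":[0.046,0.019,0],"angular":[0,0,0]},{"claw":1,"dp":[0.046,0.019,0],"angular":[0,0,0]}]' 40
python3 -m creep '[{"claw":1,"dp":[0.06,0.025,0],"angular":[0,0,0]},{"claw":1,"dp":[0.12,0.049,0],"angular":[0,0,0]},{"claw":1,"dp":[0.18,0.074,0],"angular":[0,0,0]},{"claw":1,"dp":[0.18,0.074,0],"angular":[0,0,0]},{"claw":1,"dp":[0.18,0.074,0],"angular":[0,0,0]},{"claw":1,"dp":[0.18,0.074,0],"angular":[0,0,0]},{"claw":1,"dp":[0.18,0.074,0],"angular":[0,0,0]},{"claw":1,"dp":[0.18,0.074,0],"angular":[0,0,0]},{"claw":1,"dp":[0.18,0.074,0],"angular":[0,0,0]},{"claw":1,"dp":[0.1,0.041,0],"angular":[0,0,0]}]' 40
python3 - <<'E'
from h import *
ux=np.array([np.cos(np.radians(22.35)),np.sin(np.radians(22.35))])
e=robot.observe();print(e['ee_pos'][:2]@ux, e['wrist_force'])
E
```

```text
time: 34.55
ee_pos: [0.4321, 0.1467, 0.0701]
orientation: [180.0, -0.1, 22.2]
wrist_force: [-5.3, -3.3, 2.2]
opening: -0.001
time: 35.55
ee_pos: [0.587, 0.2106, 0.07]
orientation: [180.0, -0.1, 22.2]
wrist_force: [-1.1, -1.5, -0.3]
opening: -0.001
0.6229909625162107 [-1.11705849 -1.52503238 -0.30096178]
```

```bash

python3 -m creep '[{"claw":1,"dp":[0.028,0.011,0],"angular":[0,0,0]},{"claw":1,"dp":[0.028,0.011,0],"angular":[0,0,0]},{"claw":1,"dp":[0.028,0.011,0],"angular":[0,0,0]},{"claw":1,"dp":[0.028,0.011,0],"angular":[0,0,0]},{"claw":1,"dp":[0.028,0.011,0],"angular":[0,0,0]},{"claw":1,"dp":[0.02,0.008,0],"angular":[0,0,0]},{"claw":1,"dp":[0.01,0.004,0],"angular":[0,0,0]},{"claw":1,"dp":[0,0,0],"angular":[0,0,0]},{"claw":1,"dp":[0,0,0],"angular":[0,0,0]},{"claw":1,"dp":[0,0,0],"angular":[0,0,0]}]' 40
python3 - <<'E'
from h import *
ux=np.array([np.cos(np.radians(22.35)),np.sin(np.radians(22.35))])
e=robot.observe();print(e['ee_pos'][:2]@ux, e['wrist_force'])
E
```

```text
time: 36.55
ee_pos: [0.6012, 0.216, 0.0689]
orientation: [-180.0, 0.1, 22.2]
wrist_force: [-5.3, -0.8, 1.3]
opening: 0.002
0.6381816439726408 [-5.28264587 -0.77223159  1.26257669]
```

Pushing 3 mm further shows whether the force builds at the end stop.

```bash

python3 -m creep '[{"claw":1,"dp":[0.01,0.004,0],"angular":[0,0,0]},{"claw":1,"dp":[0.01,0.004,0],"angular":[0,0,0]},{"claw":1,"dp":[0.01,0.004,0],"angular":[0,0,0]},{"claw":1,"dp":[0.01,0.004,0],"angular":[0,0,0]},{"claw":1,"dp":[0,0,0],"angular":[0,0,0]},{"claw":1,"dp":[0,0,0],"angular":[0,0,0]},{"claw":1,"dp":[0,0,0],"angular":[0,0,0]},{"claw":1,"dp":[0,0,0],"angular":[0,0,0]},{"claw":1,"dp":[0,0,0],"angular":[0,0,0]},{"claw":1,"dp":[0,0,0],"angular":[0,0,0]}]' 40
```

```text
time: 37.55
ee_pos: [0.601, 0.2157, 0.0681]
orientation: [-180.0, 0.7, 22.1]
wrist_force: [-12.2, -4.4, 4.2]
opening: 0.0
```

It didn't move and the force rose to 13 N, so the drawer is home. I'll back off inside the gap, lift clear and look.

```bash

python3 -m creep '[{"claw":1,"dp":[-0.07,-0.029,0],"angular":[0,0,0]},{"claw":1,"dp":[-0.07,-0.029,0],"angular":[0,0,0]},{"claw":1,"dp":[0,0,0],"angular":[0,0,0]},{"claw":1,"dp":[0,0,0.1],"angular":[0,0,0]},{"claw":1,"dp":[0,0,0.3],"angular":[0,0,0]},{"claw":1,"dp":[0,0,0.3],"angular":[0,0,0]},{"claw":1,"dp":[0,0,0.3],"angular":[0,0,0]},{"claw":1,"dp":[0,0,0.3],"angular":[0,0,0]},{"claw":1,"dp":[0,0,0.3],"angular":[0,0,0]},{"claw":1,"dp":[0,0,0],"angular":[0,0,0]}]' 40
python3 -m creep '[{"claw":1,"dp":[-0.2,0.2,0.1],"angular":[0,0,0]},{"claw":1,"dp":[-0.2,0.2,0.1],"angular":[0,0,0]},{"claw":1,"dp":[-0.2,0.2,0],"angular":[0,0,0]},{"claw":1,"dp":[-0.2,0.2,0],"angular":[0,0,0]},{"claw":1,"dp":[-0.2,0.2,0],"angular":[0,0,0]},{"claw":1,"dp":[-0.2,0.2,0],"angular":[0,0,0]},{"claw":1,"dp":[-0.2,0.2,0],"angular":[0,0,0]},{"claw":1,"dp":[0,0,0],"angular":[0,0,0]},{"claw":1,"dp":[0,0,0],"angular":[0,0,0]},{"claw":1,"dp":[0,0,0],"angular":[0,0,0]}]' 40
python3 - <<'E'
from h import *
def crop(f,x0,y0,x1,y1,k,o):
    c=cv2.imread('pics/'+f)[y0:y1,x0:x1]; cv2.imwrite('pics/'+o,cv2.resize(c,None,fx=k,fy=k,interpolation=cv2.INTER_CUBIC))
b=snap('side','d20.png');a=snap('scene','s20.png');crop('d20.png',220,90,440,400,1.9,'c20.png');crop('s20.png',70,130,480,360,1.9,'c21.png')
a0=ld('scene0.png');b0=ld('side0.png')
# handle compare and bystander differences
for x,y,n in ((a,a0,'scene'),(b,b0,'side')):
    d=cv2.absdiff(x['color'],y['color']).max(2); cv2.imwrite('pics/diff_%s.png'%n,np.where(d>40,255,0).astype(np.uint8))
ux=np.array([np.cos(np.radians(22.35)),np.sin(np.radians(22.35))])
for f in ['scene0.png','s20.png','side0.png','d20.png']:
    P=pts(ld(f)); X=P[...,:2]@ux; Y=P[...,:2]@np.array([-ux[1],ux[0]])
    m=(P[...,2]>.08)&(P[...,2]<.1)&(abs(Y+.028)<.04)&(X<.625)&(X>.56); print(f,m.sum(),np.median(X[m]),np.median(Y[m]))
# eyes vs pegs
rx=np.array([.9603,-.279]);ry=np.array([.279,.9603])
E
```

```text
time: 38.55
ee_pos: [0.5961, 0.2131, 0.235]
orientation: [180.0, -0.7, 22.2]
wrist_force: [0.6, -0.0, -0.4]
opening: 0.001
time: 39.55
ee_pos: [0.4533, 0.3513, 0.2494]
orientation: [179.9, -0.1, 22.1]
wrist_force: [0.5, 0.1, -0.4]
opening: -0.001
scene0.png 110 0.6014690699117419 -0.02872022723828334
s20.png 110 0.6018112991269913 -0.027768081756075647
side0.png 89 0.5943602276648543 -0.029451836265416923
d20.png 89 0.5943811315705471 -0.027724099729822316
```

View pics/c20.png

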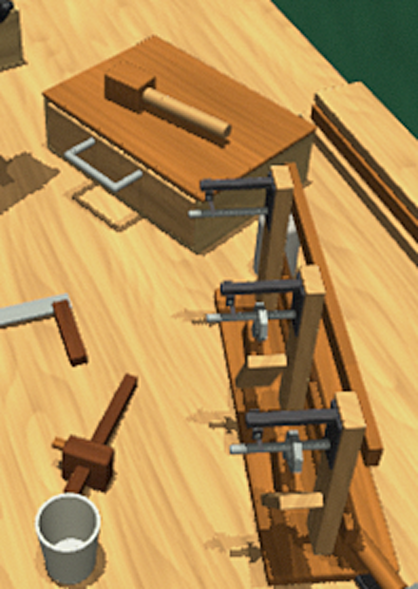

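View pics/c21.png

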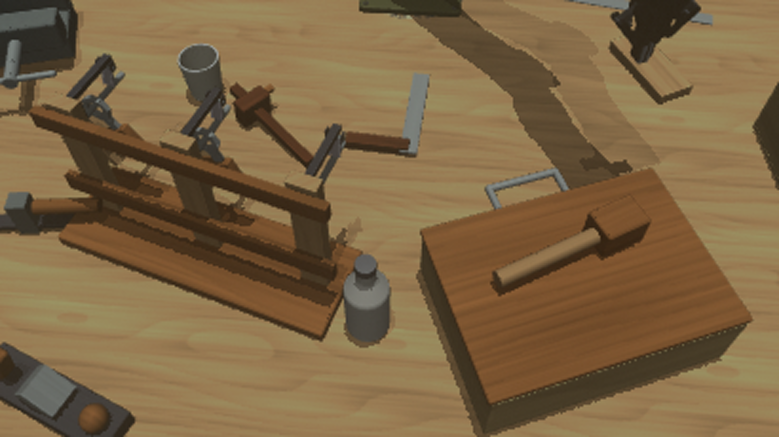

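View pics/diff_side.png

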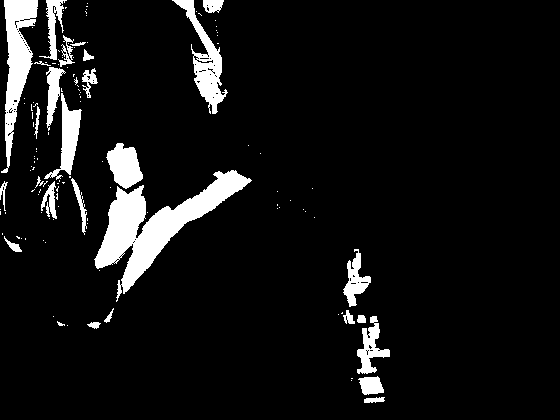

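Both eyes sit about two thirds of the way along their pegs. The drawer handle is back to within 1 mm of its starting place, and the difference image shows change only at the arm, its shadow and the hung blocks. I'll zoom in on the flaps.

```bash
python3 - <<'E'
from h import *
b=snap('side','d21.png')
o=ld('side0.png')['color']; n=b['color']
k=lambda c:cv2.resize(c,None,fx=5,fy=5,interpolation=cv2.INTER_CUBIC)
r=np.hstack([k(n[235:285,320:390]),k(o[235:285,320:390])]); r2=np.hstack([k(n[303:353,335:405]),k(o[303:353,335:405])])
cv2.imwrite('pics/fl.png',np.vstack([r,r2]))
d=cv2.absdiff(n,ld('d20.png')['color']).max(2)[220:400,320:420]; print((d>30).sum())
E
```

```text
243
```

View pics/fl.png

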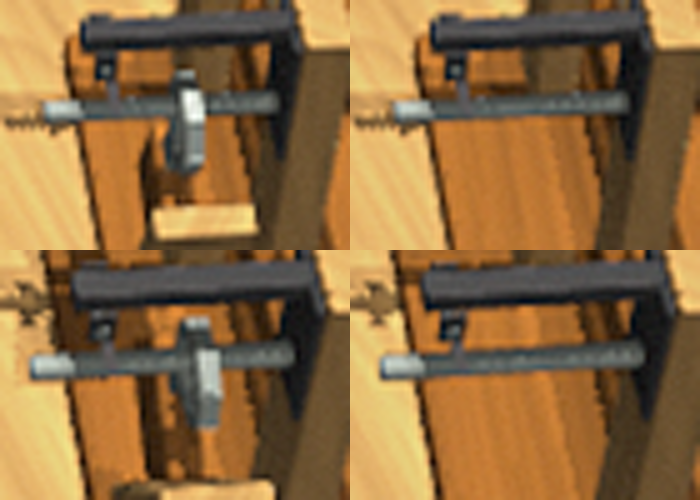

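The flaps look the same as at the start, but the frames differ, so the blocks are still swinging. I'll let them settle.

```bash
cat > st.py <<'E'
from h import *
import sys
t=[]
for i in range(6): t.append(get_image('side')['color'])
for i in range(5): print((cv2.absdiff(t[i],t[i+1]).max(2)[220:310,320:420]>25).sum(),(cv2.absdiff(t[i],t[i+1]).max(2)[310:400,320:420]>25).sum())
E
python3 st.py
for i in 1 2; do :; done
python3 -m creep '[{"claw":1,"dp":[0,0,0],"angular":[0,0,0]},{"claw":1,"dp":[0,0,0],"angular":[0,0,0]},{"claw":1,"dp":[0,0,0],"angular":[0,0,0]},{"claw":1,"dp":[0,0,0],"angular":[0,0,0]},{"claw":1,"dp":[0,0,0],"angular":[0,0,0]},{"claw":1,"dp":[0,0,0],"angular":[0,0,0]},{"claw":1,"dp":[0,0,0],"angular":[0,0,0]},{"claw":1,"dp":[0,0,0],"angular":[0,0,0]},{"claw":1,"dp":[0,0,0],"angular":[0,0,0]},{"claw":1,"dp":[0,0,0],"angular":[0,0,0]}]'
python3 -m creep '[{"claw":1,"dp":[0,0,0],"angular":[0,0,0]},{"claw":1,"dp":[0,0,0],"angular":[0,0,0]},{"claw":1,"dp":[0,0,0],"angular":[0,0,0]},{"claw":1,"dp":[0,0,0],"angular":[0,0,0]},{"claw":1,"dp":[0,0,0],"angular":[0,0,0]},{"claw":1,"dp":[0,0,0],"angular":[0,0,0]},{"claw":1,"dp":[0,0,0],"angular":[0,0,0]},{"claw":1,"dp":[0,0,0],"angular":[0,0,0]},{"claw":1,"dp":[0,0,0],"angular":[0,0,0]},{"claw":1,"dp":[0,0,0],"angular":[0,0,0]}]'
python3 -m creep '[{"claw":1,"dp":[0,0,0],"angular":[0,0,0]},{"claw":1,"dp":[0,0,0],"angular":[0,0,0]},{"claw":1,"dp":[0,0,0],"angular":[0,0,0]},{"claw":1,"dp":[0,0,0],"angular":[0,0,0]},{"claw":1,"dp":[0,0,0],"angular":[0,0,0]},{"claw":1,"dp":[0,0,0],"angular":[0,0,0]},{"claw":1,"dp":[0,0,0],"angular":[0,0,0]},{"claw":1,"dp":[0,0,0],"angular":[0,0,0]},{"claw":1,"dp":[0,0,0],"angular":[0,0,0]},{"claw":1,"dp":[0,0,0],"angular":[0,0,0]}]'
python3 st.py
```

```text
272 17
366 12
276 9
189 10
0 0
time: 41.0
ee_pos: [0.4522, 0.3522, 0.2492]
orientation: [180.0, -0.0, 22.2]
wrist_force: [-0.4, -0.3, -0.8]
opening: -0.005
time: 42.0
ee_pos: [0.4521, 0.3522, 0.2492]
orientation: [180.0, -0.0, 22.2]
wrist_force: [-0.1, -0.5, 0.2]
opening: -0.002
time: 43.0
ee_pos: [0.4521, 0.3522, 0.2492]
orientation: [180.0, -0.0, 22.2]
wrist_force: [-0.1, 0.2, 0.6]
opening: 0.001
156 0
129 2
60 5
2 0
78 6
```

The block on peg1 is still swinging a little but damping out. I have plenty of time, so I'll wait.

```bash

python3 -m creep '[{"claw":1,"dp":[0,0,0],"angular":[0,0,0]},{"claw":1,"dp":[0,0,0],"angular":[0,0,0]},{"claw":1,"dp":[0,0,0],"angular":[0,0,0]},{"claw":1,"dp":[0,0,0],"angular":[0,0,0]},{"claw":1,"dp":[0,0,0],"angular":[0,0,0]},{"claw":1,"dp":[0,0,0],"angular":[0,0,0]},{"claw":1,"dp":[0,0,0],"angular":[0,0,0]},{"claw":1,"dp":[0,0,0],"angular":[0,0,0]},{"claw":1,"dp":[0,0,0],"angular":[0,0,0]},{"claw":1,"dp":[0,0,0],"angular":[0,0,0]}]' >/dev/null
python3 -m creep '[{"claw":1,"dp":[0,0,0],"angular":[0,0,0]},{"claw":1,"dp":[0,0,0],"angular":[0,0,0]},{"claw":1,"dp":[0,0,0],"angular":[0,0,0]},{"claw":1,"dp":[0,0,0],"angular":[0,0,0]},{"claw":1,"dp":[0,0,0],"angular":[0,0,0]},{"claw":1,"dp":[0,0,0],"angular":[0,0,0]},{"claw":1,"dp":[0,0,0],"angular":[0,0,0]},{"claw":1,"dp":[0,0,0],"angular":[0,0,0]},{"claw":1,"dp":[0,0,0],"angular":[0,0,0]},{"claw":1,"dp":[0,0,0],"angular":[0,0,0]}]' >/dev/null
python3 -m creep '[{"claw":1,"dp":[0,0,0],"angular":[0,0,0]},{"claw":1,"dp":[0,0,0],"angular":[0,0,0]},{"claw":1,"dp":[0,0,0],"angular":[0,0,0]},{"claw":1,"dp":[0,0,0],"angular":[0,0,0]},{"claw":1,"dp":[0,0,0],"angular":[0,0,0]},{"claw":1,"dp":[0,0,0],"angular":[0,0,0]},{"claw":1,"dp":[0,0,0],"angular":[0,0,0]},{"claw":1,"dp":[0,0,0],"angular":[0,0,0]},{"claw":1,"dp":[0,0,0],"angular":[0,0,0]},{"claw":1,"dp":[0,0,0],"angular":[0,0,0]}]' >/dev/null
python3 -m creep '[{"claw":1,"dp":[0,0,0],"angular":[0,0,0]},{"claw":1,"dp":[0,0,0],"angular":[0,0,0]},{"claw":1,"dp":[0,0,0],"angular":[0,0,0]},{"claw":1,"dp":[0,0,0],"angular":[0,0,0]},{"claw":1,"dp":[0,0,0],"angular":[0,0,0]},{"claw":1,"dp":[0,0,0],"angular":[0,0,0]},{"claw":1,"dp":[0,0,0],"angular":[0,0,0]},{"claw":1,"dp":[0,0,0],"angular":[0,0,0]},{"claw":1,"dp":[0,0,0],"angular":[0,0,0]},{"claw":1,"dp":[0,0,0],"angular":[0,0,0]}]' >/dev/null
python3 -m creep '[{"claw":1,"dp":[0,0,0],"angular":[0,0,0]},{"claw":1,"dp":[0,0,0],"angular":[0,0,0]},{"claw":1,"dp":[0,0,0],"angular":[0,0,0]},{"claw":1,"dp":[0,0,0],"angular":[0,0,0]},{"claw":1,"dp":[0,0,0],"angular":[0,0,0]},{"claw":1,"dp":[0,0,0],"angular":[0,0,0]},{"claw":1,"dp":[0,0,0],"angular":[0,0,0]},{"claw":1,"dp":[0,0,0],"angular":[0,0,0]},{"claw":1,"dp":[0,0,0],"angular":[0,0,0]},{"claw":1,"dp":[0,0,0],"angular":[0,0,0]}]'
python3 st.py; python3 st.py
python3 - <<'E'
from h import *
b=snap('side','d22.png');a=snap('scene','s22.png'); n=b['color']; cv2.imwrite('pics/f22.png',cv2.resize(n[90:400,220:440],None,fx=1.9,fy=1.9))
E
```

```text
time: 48.3
ee_pos: [0.4521, 0.3522, 0.2492]
orientation: [180.0, -0.0, 22.2]
wrist_force: [0.0, 0.3, 0.1]
opening: -0.001
0 0
0 0
0 0
0 0
0 0
0 0
0 0
0 0
0 0
0 0
```

View pics/f22.png

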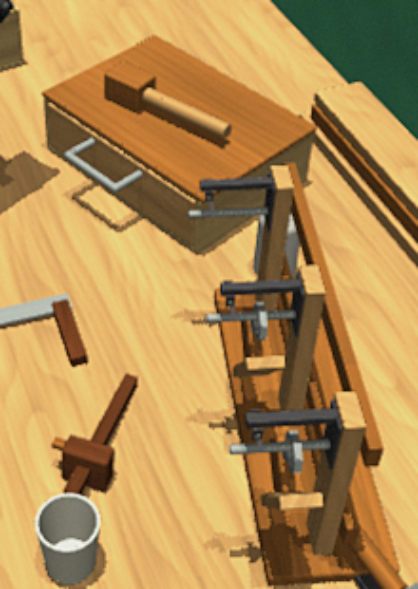

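Everything is still now: both blocks hang behind shut flaps, the drawer is shut, and the hand is free. Handing in.

```bash
python3 -c "
from rig import robot
print(robot.finish_job())"
```

```text
the job is handed in; nothing more can be done
None
```

The job is handed in at about 49 s. The drawer held two push blocks, and both now hang on the rack, one on the middle peg and one on the right (-y) peg. The drawer is shut again with the cork block still inside. No verdict was reported.

- **Drawer out:** it travelled 184.6 mm by the arm's reading and 186 mm by the wrist camera, so it reached its stop.
- **Blocks:** each eye sits about 10 to 13 mm past its peg point. Both flaps look the same as at the start. The block on the middle peg swung for some seconds after release, so I waited until the camera frames showed no motion.
- **Drawer shut:** it was pushed until the force rose at the end stop, and its handle is back within about 1 mm of the starting place.
- **Bystanders:** the side-view difference image showed no movement of the bystanders visible there.

Two things were less clean:
- **Contact:** opening the gripper at the first hang gave about 10 N of side force, probably a finger knuckle touching the rail. I closed it partway, backed off, and opened less the second time.
- **Height measurements:** the scene and side views put the pegs 2 to 4 mm lower than the 205 mm given, while the wrist camera gave about 206 mm. The eyes went on without any contact force.

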